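Wind out the kit tray, lay the rework instruments in order, call ready

ROBOT

A 7-joint arm with a two-finger parallel gripper is mounted at the origin on the work surface. World frame = base frame: x ahead of the robot, y to its left, z up, the work surface at z = 0. Lengths are in m, angles in degrees, forces in N, time in s.
With the tool pointing down it reaches from about 0.425 to 0.875 m from the base axis. Payload 8.4 kg.
Tool frame: the origin (TCP) lies at the very end of the fingers, on their centre line; the grasp point (between the pads) lies 19 mm behind it; y points along the fingers, x is the direction in which the jaws open and shut, and the axes are right-handed (so a half turn about y gives the same grasp; the last joint's range is limited). The gripper opens to 85 mm and grips with 20 to 120 N. Pads are 22 mm wide; open, the fingers measure 114 mm over their backs; the gripper's body (76 mm by 85 mm) begins 54 mm behind the grasp point. The pads swing forward as they close: fully open they stand 13 mm farther back than shut.
Start: joints at [-69.74, 19.091, 2.286, 83.961, -0.768, 76.965, -3.352], TCP at [0.284, 0.584, 0.231] pointing down, gripper open.
Joint ranges: [-147.57, 147.57], [-21.85, 119.76], [-74.77, 79.35], [14.55, 137.4], [-85.83, 265.84], [4.83, 119.75], [-152.11, 152.11]. Speed limits (degrees/s): [127.2, 127.2, 159.86, 159.86, 180, 180, 180].

INTERFACE

Orientations are given as a 3x3 rotation matrix whose columns are the frame's x, y, z axes.
In Python, from plant import bot gives the robot as it stands.
- The arm moves only by the tool play_rows, never from a script. Its argument "commands" is text: rows parted by semicolons, each of 7 numbers parted by spaces: the closure, from -1 (fully open) to 1 (shut), then the shift along the tool's x, y, z in cm, then the turn, a rotation vector about the tool's x, y, z in rad. In form: fingers dx dy dz rx ry rz; .... A call has exactly 10 rows; each row shifts and turns the pose as measured when the row begins, along the tool's axes as they then stand; what a row does not reach is not made up. A row lasts 1/12 s, in which the tool goes at most 41.7 mm and 7.16 degrees, less where a joint would pass 70% of its speed; a pose out of reach is approached as far as the arm can. A call is refused whole if a number of a shift passes 4.17 or a number of a turn 0.125, either way. A call with a gripper value outside its range is refused whole. The fingers move at their own pace and stop on an object; "newtons" is the grip in N (left out, the last holds). Time passes only in rows, so rows that do not move let the fingers close, or fill a call up. It gives the time, the measured TCP pose, the force and the opening at its end, in the units of the state.
- bot.sense(): the state, without advancing time (a new reading comes with each control period).
- bot.capture(name): name is "side" or "top" or "wrist"; returns the picture (480x640x3 uint8, red, green, blue); there is no depth.
- bot.get_calibration(name): a dict with "fov_y" (degrees; the focal length in pixels is half the picture's height over the tangent of half this angle, whatever the lens; pixels are square), "cx", "cy" (the principal point, pixels), "distortion" ([k1, k2, p1, p2, k3] as OpenCV has them; the pictures are not rectified), "eye" and "orientation" of the camera in the world. Camera axes: x right, y up, looking along -z (the intrinsics and any distortion apply to the point x, -y, -z); pixel columns grow to the right and rows downward; lengths in m; the calibration is good to about 2 mm. A picture is of the moment at which its call begins: read the wrist's pose just before it. get_calibration takes no time and is no camera call; for the wrist camera it gives the pose at the moment of the call.
- bot.finish_job(): hands the job in, once; it reports no verdict.
The state is a dict: "clock": time; "joint_positions": joint angles; "joint_vel": joint speeds; "joint_torque": joint torques, N m; "tool_pos": TCP position; "tool_rot": TCP orientation; "ft_force": force on the tool from outside, world axes, zero at the start; "moment": the same for the moment, N m; "grip_width": opening from 0.0 (shut) to 1.0 (fully open).
Only numpy, scipy, OpenCV 4.12 (cv2) and the standard library are available. Lean on these libraries where they do the work, as an engineer would, in place of code of your own. Each camera call takes 0.05 s, during which the arm holds its last target. There are 200 camera calls.

TASK

Wind the feeder's handwheel until the tray has come out from under the hood and its pointer stands level with the index clip on the bar. Then lay every instrument that is on the bench flat in its own bay of the tray, lengthwise in the bay with the handle toward the robot, in order of use starting from the handwheel end: driver, spatula, tweezers, probe, mirror (leave the bay of a missing one empty). With the tray still at the clip and all laid, pull the call knob right up to its stop and let it spring back, and leave all the other things on the bench where they are.

Things in the scene. Friction and masses are not known exactly. Their poses are not given: they have to be found in the camera images.
- handwheel (a joint): turning angle (rad) of the horizontal black handwheel, 0 with the tray fully in, up to 34.4 with it fully out; grows as the wheel is turned clockwise seen from above. One turn moves the tray 30 mm toward the robot (4.775 mm per rad), directly geared. Friction about 0.05 N m; it stays where it is left.
- wheel_axis (a point): point on the handwheel's vertical axis, 66 mm above the table; its x and y axes are those of the feeder (tray slides out along its -x). The wheel is 125 mm across, its rim's top 63 mm above the table.
- crank_handle (a point): centre of the top of the handwheel's upright crank handle: a black cylinder 20 mm across and 45 mm tall, its top 111 mm above the table, 50 mm from the wheel's axis; a sleeve that spins freely on its pin.
- tray_pointer (a point): outer end of the small dark pointer on the right-hand (-y) side of the tray, at mid-length of the tray; moves with the tray. Its axes are the tray's. With the tray at the clip the white hood (95 mm high) begins 85 to 120 mm beyond the middle of the bays.
- load_mark (a point): white line of the index clip, a small fixed block on the steel bar at the right of the tray (where it sits varies). Its x axis runs along the tray's travel. The pointer is level with it when both have the same position along that axis; 5 mm either way will do.
- bay1 (a point): centre of the floor of bay 1 (first, next to the handwheel side) of the aluminium tray, meant for the driver. x runs along the bay, away from the robot; y along the tray toward the handwheel; z up. 178 mm long, 48 mm wide between ridges (and side walls) 4 mm thick and 4 mm high; end walls 10 mm high; floor 31 mm above the table; bays 52 mm apart.
- bay2 (a point): centre of the floor of bay 2 (second) of the aluminium tray, meant for the spatula. x runs along the bay, away from the robot; y along the tray toward the handwheel; z up. 178 mm long, 48 mm wide between ridges (and side walls) 4 mm thick and 4 mm high; end walls 10 mm high; floor 31 mm above the table; bays 52 mm apart.
- bay3 (a point): centre of the floor of bay 3 (third, in the middle) of the aluminium tray, meant for the tweezers. x runs along the bay, away from the robot; y along the tray toward the handwheel; z up. 178 mm long, 48 mm wide between ridges (and side walls) 4 mm thick and 4 mm high; end walls 10 mm high; floor 31 mm above the table; bays 52 mm apart.
- bay4 (a point): centre of the floor of bay 4 (fourth) of the aluminium tray, meant for the probe. x runs along the bay, away from the robot; y along the tray toward the handwheel; z up. 178 mm long, 48 mm wide between ridges (and side walls) 4 mm thick and 4 mm high; end walls 10 mm high; floor 31 mm above the table; bays 52 mm apart.
- bay5 (a point): centre of the floor of bay 5 (fifth and last, at the -y end) of the aluminium tray, meant for the mirror. x runs along the bay, away from the robot; y along the tray toward the handwheel; z up. 178 mm long, 48 mm wide between ridges (and side walls) 4 mm thick and 4 mm high; end walls 10 mm high; floor 31 mm above the table; bays 52 mm apart.
- driver: screwdriver: black handle 75 mm long, 24 mm wide, 20 mm high, thin round steel shaft 8 mm across, 75 mm long. It lies flat, 150 mm long along its own x axis, handle to -x; origin at mid-length (75 mm from either end) on the underside, z up. A good place to pinch it is the handle 15 mm behind the origin (toward -x), near its balance point. May be absent.
- spatula: spatula: black bar handle 85 mm long, 14 mm wide, 12 mm high, then a flat steel blade 22 mm wide and 65 mm long. It lies flat, 150 mm long along its own x axis, handle to -x; origin at mid-length (75 mm from either end) on the underside, z up. A good place to pinch it is the handle 15 mm behind the origin (toward -x), near its balance point. May be absent.
- tweezers: steel tweezers (rigid), lying on their side, two bowed arms 16 mm apart overall where widest, 10 mm high, joined at the rear, pointed at the tip. It lies flat, 150 mm long along its own x axis, handle to -x; origin at mid-length (75 mm from either end) on the underside, z up. A good place to pinch it is the handle 15 mm behind the origin (toward -x), near its balance point. May be absent.
- probe: test probe: black bar handle 90 mm long, 13 mm wide and high, with a 26 mm wide finger guard at its front end, then a thin steel needle 60 mm long. It lies flat, 150 mm long along its own x axis, handle to -x; origin at mid-length (75 mm from either end) on the underside, z up. A good place to pinch it is the handle 15 mm behind the origin (toward -x), near its balance point. May be absent.
- mirror: inspection mirror: steel bar handle 80 mm long, 12 mm wide and high, thin stem, round flat mirror 28 mm across at the tip. It lies flat, 150 mm long along its own x axis, handle to -x; origin at mid-length (75 mm from either end) on the underside, z up. A good place to pinch it is the handle 15 mm behind the origin (toward -x), near its balance point. May be absent.
- call_knob (a joint): how far the call knob is pulled up (m): 0 at rest, 0.030 at its stop; sprung, about 6 N at the start and 12 N at the stop, and returns when let go. Within 4 mm of the stop counts as pulled.
- call_knob_top (a point): centre of the top of the call knob: a black cylinder 30 mm across and 24 mm tall, on a thin stem above a fixed grey box 75 x 75 x 50 mm; the knob's top is 90 mm and its underside 66 mm above the table at rest. Pull it straight up.
- spool: a metal spool, 44 mm across, 42 mm high; not part of the job, leave it (30 mm of movement at most)
- bottle: a yellow bottle, 56 mm across, 150 mm high; not part of the job, leave it (30 mm of movement at most)
- board: a green circuit board, 100 x 70 x 4 mm, lying flat; not part of the job, leave it (30 mm of movement at most)
- wrench: a small steel wrench lying flat; not part of the job, leave it (30 mm of movement at most)
There are look-alikes about, which are no part of the job. What is shaped like the mirror but blue or purple is not meant.

How it is judged (in metres and radians):
On the way, in this order (a step that is already met when the one before it is completed fails the run):
1. the tray is wound out with its pointer level with the index clip (x of tray_pointer in the frame of load_mark between -0.005 and 0.005 m), for 0.2 s.
2. every instrument present lies flat in its own bay, handle toward the robot and at rest, the tray at the clip (all of step 1 and y of driver in the frame of bay1 between -0.014 and 0.014 m and x of driver in the frame of bay1 between -0.02 and 0.02 m and z of driver in the frame of bay1 between -0.006 and 0.006 m and angle between the x axis of driver and the x axis of bay1, either way round below 0.25 rad and y of bay5 in the frame of driver below 0 m and angle between each of driver, spatula, tweezers, probe, mirror's own z axis and vertical below 0.15 rad and linear speed of each of driver, spatula, tweezers, probe, mirror below 0.02 m/s and y of spatula in the frame of bay2 between -0.018 and 0.018 m and x of spatula in the frame of bay2 between -0.02 and 0.02 m and z of spatula in the frame of bay2 between -0.006 and 0.006 m and angle between the x axis of spatula and the x axis of bay2, either way round below 0.25 rad and y of bay5 in the frame of spatula below 0 m and y of tweezers in the frame of bay3 between -0.018 and 0.018 m and x of tweezers in the frame of bay3 between -0.02 and 0.02 m and z of tweezers in the frame of bay3 between -0.006 and 0.006 m and angle between the x axis of tweezers and the x axis of bay3, either way round below 0.25 rad and y of bay5 in the frame of tweezers below 0 m and y of probe in the frame of bay4 between -0.018 and 0.018 m and x of probe in the frame of bay4 between -0.02 and 0.02 m and z of probe in the frame of bay4 between -0.006 and 0.006 m and angle between the x axis of probe and the x axis of bay4, either way round below 0.25 rad and y of bay5 in the frame of probe below 0 m and y of mirror in the frame of bay5 between -0.018 and 0.018 m and x of mirror in the frame of bay5 between -0.02 and 0.02 m and z of mirror in the frame of bay5 between -0.006 and 0.006 m and angle between the x axis of mirror and the x axis of bay5, either way round below 0.25 rad and y of bay1 in the frame of mirror above 0 m), for 0.2 s.
3. the call knob is pulled up to its stop (value of joint call_knob above 0.026 m), for 0.1 s.
At the end, for the whole second after the job is handed in: Pointer within 5 mm of the clip; each instrument present flat in its own bay, within 20 mm lengthwise and 18 mm (driver 14) sideways of its middle, within 14 degrees, tip away from the robot; then the call knob pulled to within 4 mm of its stop and back down (all of step 2 and value of joint call_knob below 0.004 m); the robot touches nothing.
It fails at once if a thing that is not part of the job is pushed more than 30 mm (distance of any of spool, bottle, board, wrench from where it was at the start of the episode above 0.03 m).
Of driver, spatula, tweezers, probe, mirror only 4 to 5 are there at a start; the rules pass over those that are not, and their reading is None.
At some moment in a run one of driver, spatula, tweezers, probe, mirror may be knocked a few centimetres aside while the robot is not near it.
Once in a run the grip may slacken for a moment while it holds something.
It also fails if it takes over 210 s, if anything falls off the work surface, if the arm or the gripper's body presses on something with over 40 N, if the wrist force passes 120 N, or if a joint passes its speed limit or range.

## Working session

There is one attempt and no reset: what is moved stays moved. The work goes in short steps, Python scripts to look and compute and a tool call to move; the robot and the scene stay as the last step left them, time stands still between calls to the robot, and variables do not carry over. Pictures are saved under pics/ and viewed, about 12 in all and at most 16, crops included, and the job is handed in when it is done.

Besides the shell and the picture viewer there is one more tool, called after "Call:" by a JSON object that holds its "fn" and its "kwargs", one argument or row to a line. play_rows: Moves the arm, as the interface text tells. Its arguments: {"type":"object","properties":{"commands":{"type":"string"},"newtons":{"type":"number"}},"required":["commands"]}

```bash
ls; mkdir -p pics
cat > h.py <<'E'
import numpy as np, cv2
from plant import bot
def K(c):
    f=240/np.tan(np.radians(c['fov_y'])/2); return np.array([[f,0,c['cx']],[0,f,c['cy']],[0,0,1.]])
def ray(c,uv):
    p=cv2.undistortPoints(np.array(uv,float).reshape(-1,1,2),K(c),np.array(c['distortion'],float)).reshape(-1,2)
    d=np.c_[p[:,0],-p[:,1],-np.ones(len(p))]@np.array(c['orientation']).T
    return np.array(c['eye']),d
def onz(c,uv,z):
    e,d=ray(c,uv); return e+d*((z-e[2])/d[:,2])[:,None]
def proj(c,P):
    q=(np.array(P,float).reshape(-1,3)-c['eye'])@np.array(c['orientation']); q=q*[1,-1,-1]
    return cv2.projectPoints(q,np.zeros(3),np.zeros(3),K(c),np.array(c['distortion'],float))[0].reshape(-1,2)
def shot(n,f):
    c=bot.get_calibration(n); im=bot.capture(n)[:,:,::-1].copy(); cv2.imwrite('pics/'+f,im); return c,im
E
python3 - <<'E'
from h import *
for n in('top','side'):
    c,im=shot(n,n+'0.png'); print(n,c)
print(bot.sense())
E
```

```text
pics
top {'fov_y': 46.51080044860926, 'cx': 319.7900444442758, 'cy': 232.6548139822452, 'distortion': array([-0.05773344,  0.        ,  0.        ,  0.        ,  0.        ]), 'eye': array([ 0.35353858, -0.08436896,  1.37731791]), 'orientation': array([[ 5.39829160e-03,  9.89456711e-01, -1.44728281e-01],
       [-9.99985042e-01,  5.46887634e-03,  8.98617941e-05],
       [ 8.80415424e-04,  1.44725631e-01,  9.89471433e-01]])}
side {'fov_y': 54.595598819305536, 'cx': 323.3183758413275, 'cy': 246.00645862681725, 'distortion': array([-0.08079633,  0.        ,  0.        ,  0.        ,  0.        ]), 'eye': array([ 0.30136586, -1.09705598,  0.76308308]), 'orientation': array([[ 0.9747913 ,  0.10846508, -0.19498011],
       [-0.22282713,  0.51791297, -0.82590207],
       [ 0.01140119,  0.84852901,  0.52902602]])}
{'clock': 0.1, 'joint_positions': array([-69.73992622,  19.12893677,   2.28254014,  84.00600654,
        -0.76669214,  76.96542024,  -3.35277902]), 'joint_vel': array([-0.00537385, -0.08799858,  0.08239345, -0.02382917,  0.01051163,
        0.08576981,  0.0331015 ]), 'joint_torque': array([ 3.83399383e-03, -6.60022044e+01,  1.37041066e+00, -4.06481087e+01,
        1.71491801e-02,  9.03916312e-03, -6.15318459e-05]), 'tool_pos': array([0.28419631, 0.58411948, 0.23049575]), 'tool_rot': array([[ 4.37484547e-01, -5.52822340e-04, -8.99225759e-01],
       [ 8.99224707e-01, -1.37964905e-03,  4.37484883e-01],
       [-1.48246738e-03, -9.99998895e-01, -1.06463634e-04]]), 'ft_force': array([ 0.26440944, -0.03477097, -0.89251391]), 'moment': array([ 0.0102117 , -0.05811103,  0.02186231]), 'grip_width': 0.9988309093361865}
```

View pics/top0.png

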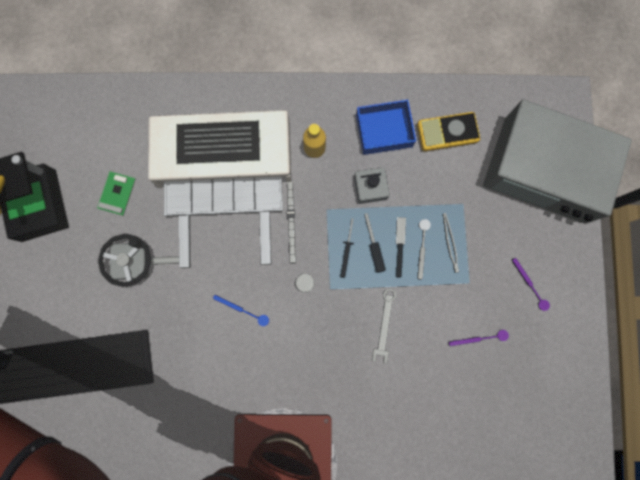

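View pics/side0.png

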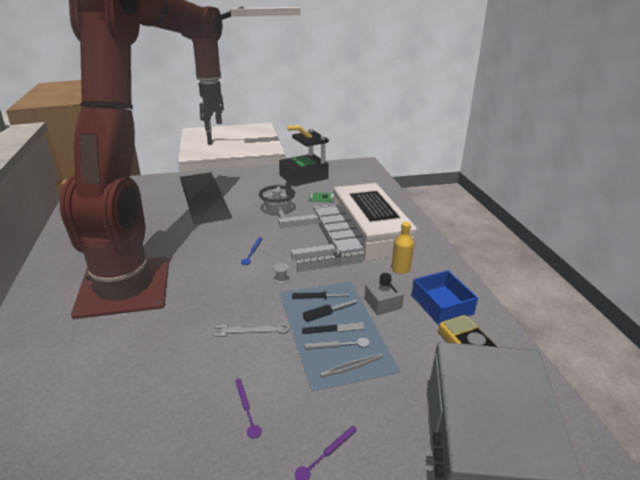

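The top view shows the feeder at left, with the wheel at (125,260), the tray at (225,195) and the clip bar at (291,220). All five instruments are on the blue mat: probe (347,245), driver (373,243), spatula (400,247), mirror (423,247) and tweezers (451,243). The look-alikes are the blue mirror at (240,310) and the purple ones at (530,285) and (478,340). The one to choose for the mirror is the steel one at (423,247).

Run:
```python
from h import *
a=cv2.imread('pics/top0.png'); 
x=cv2.resize(a[165:300,90:310],(800,491),interpolation=cv2.INTER_CUBIC)
cv2.imwrite('pics/cA.png',x)
x=cv2.resize(a[160:300,320:480],(686,600),interpolation=cv2.INTER_CUBIC)
cv2.imwrite('pics/cB.png',x)
c=bot.get_calibration('top')
print(onz(c,[[125,260]],.063),onz(c,[[347,245],[373,243],[400,247],[423,247],[451,243]],.006),onz(c,[[372,182]],.09))
```

```text
[[0.47750415 0.37835701 0.063     ]] [[ 0.52362277 -0.15198025  0.006     ]
 [ 0.52895547 -0.21640402  0.006     ]
 [ 0.51932492 -0.28325879  0.006     ]
 [ 0.51961132 -0.3404087   0.006     ]
 [ 0.52995541 -0.4104788   0.006     ]] [[ 0.66350807 -0.20722801  0.09      ]]
```

View pics/cA.png

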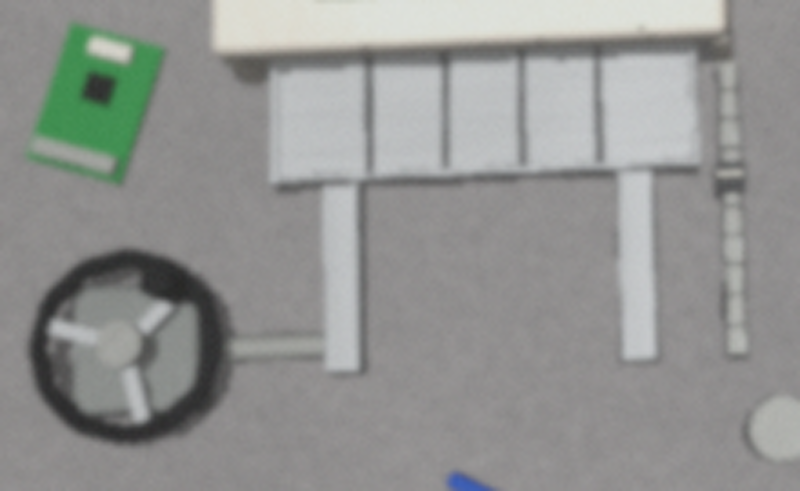

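View pics/cB.png

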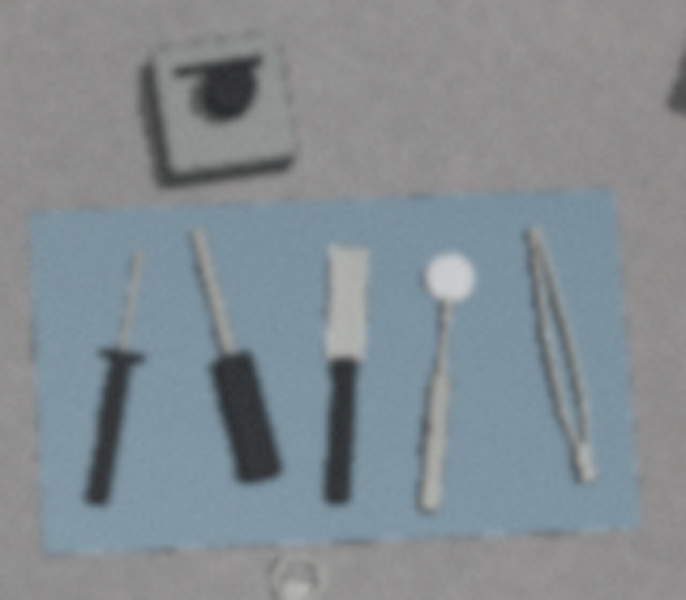

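The close crops confirm the choice by description: a probe with a guard, a thick-handled driver, a flat-bladed spatula, a steel mirror with a silver disc, and tweezers. The crank handle is at about (135,242) full px, and the clip is at about (291,214).

```bash
cat >> h.py <<'E'
def go(t,yaw=None):
    s=bot.sense(); R=np.array(s['tool_rot']); p=np.array(s['tool_pos'])
    y=np.degrees(np.arctan2(R[1,0],R[0,0]))
    print('t%.1f'%s['clock'],'tcp',p.round(4),'yaw(x axis)',y.round(1),'d_tool cm',((np.array(t)-p)@R*100).round(2),'F',np.round(s['ft_force'],1),'g',round(s['grip_width'],3), '' if yaw is None else 'ry %.3f'%(-np.radians(yaw-y)))
E
python3 - <<'E'
from h import *
c=bot.get_calibration('top')
u=lambda x,y:[90+x/3.636,165+y/3.636]
print('crank',onz(c,[u(163,280)],.111),'hub',onz(c,[u(118,343)],.066),'rim',onz(c,[u(127,346)],.06))
print('tray front edge',onz(c,[u(275,184),u(700,168)],.041),'rails',onz(c,[u(343,370),u(640,358)],.02),'bar',onz(c,[u(727,65),u(738,352),u(730,175)],.03))
w=bot.get_calibration('wrist'); s=bot.sense()
print(w, (np.array(w['eye'])-s['tool_pos'])@s['tool_rot'], np.array(s['tool_rot']).T@w['orientation'])
go([.49,.37,.3],90)
E
```

```text
crank [[0.51466835 0.34081734 0.111     ]] hub [[0.47876012 0.38351722 0.066     ]] rim [[0.47740434 0.37956537 0.06      ]]
tray front edge [[0.58895636 0.29180374 0.041     ]
 [0.60123333 0.00645927 0.041     ]] rails [[0.46604363 0.24594246 0.02      ]
 [0.4754415  0.04620077 0.02      ]] bar [[ 0.67455132 -0.01004899  0.03      ]
 [ 0.4789362  -0.01996527  0.03      ]
 [ 0.59858278 -0.01309859  0.03      ]]
{'fov_y': 60.54170603090825, 'cx': 309.47613378776714, 'cy': 241.3454099176855, 'distortion': array([-0.05377199,  0.        ,  0.        ,  0.        ,  0.        ]), 'eye': array([0.22465903, 0.61289488, 0.3735998 ]), 'orientation': array([[ 0.43804304, -0.86821801, -0.23305748],
       [ 0.8989511 ,  0.42240585,  0.11601821],
       [-0.00228426, -0.26032824,  0.96551747]])} [-0.00038324 -0.14311068  0.06611102] [[ 9.99999485e-01  3.91743492e-04  9.36045953e-04]
 [ 8.01855854e-04  2.60225154e-01 -9.65547630e-01]
 [-6.21829703e-04  9.65547884e-01  2.60224706e-01]]
t0.1 tcp [0.2842 0.5841 0.2305] yaw(x axis) 64.1 d_tool cm [-10.26  -6.93 -27.87] F [ 0.3 -0.  -0.9] g 0.999 ry -0.453
```

Call:
{"fn": "play_rows", "kwargs": {
  "commands": "-1 -1.2 0 -3.4 0 0 0;-1 -1.2 0 -3.4 0 0 0;-1 -1.2 0 -3.4 0 0 0;-1 -1.2 0 -3.4 0 0 0;-1 -1.2 0 -3.4 0 0 0;-1 -1.2 0 -3.4 0 0 0;-1 -1.2 0 -3.4 0 0 0;-1 -1.2 0 -3.4 0 0 0;-1 0 0 0 0 -0.113 0;-1 0 0 0 0 -0.113 0"
}}

```text
clock: 0.93
tool_pos: [0.4919, 0.3693, 0.2245]
tool_rot: [[0.216, -0.007, -0.976], [0.976, -0.008, 0.216], [-0.009, -1.0, 0.005]]
ft_force: [-0.8, 1.4, -0.4]
grip_width: 1.002
```

Call:
{"fn": "play_rows", "kwargs": {
  "commands": "-1 0 0 0 0 -0.113 0;-1 0 0 0 0 -0.113 0;-1 0 0 0 0 0 0;-1 0 0 0 0 0 0;-1 0 0 0 0 0 0;-1 0 0 0 0 0 0;-1 0 0 0 0 0 0;-1 0 0 0 0 0 0;-1 0 0 0 0 0 0;-1 0 0 0 0 0 0"
}}

```text
clock: 1.77
tool_pos: [0.4925, 0.3663, 0.2221]
tool_rot: [[-0.007, -0.01, -1.0], [1.0, -0.011, -0.007], [-0.011, -1.0, 0.01]]
ft_force: [0.4, -0.4, -0.4]
grip_width: 0.999
```

Run:
```python
from h import *
go([.514,.34,.25],90)
c,im=shot('wrist','w1.png')
print(proj(c,[[.514,.341,.111],[.4785,.3815,.066],[.5986,-.0131,.03]]))
```

```text
t1.8 tcp [0.4925 0.3663 0.2221] yaw(x axis) 90.4 d_tool cm [-2.67 -2.79 -2.11] F [ 0.4 -0.4 -0.4] g 0.999 ry 0.007
[[273.16339878 271.3341823 ]
 [333.226149   206.50472412]
 [-83.9628917  322.75220457]]
```

View pics/w1.png

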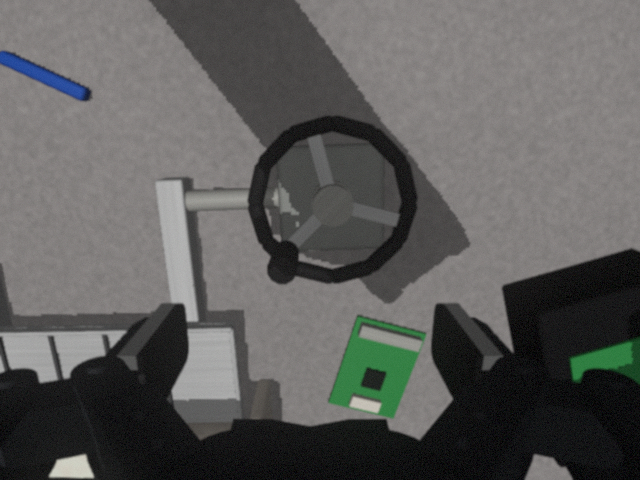

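The wrist view shows the hub at (333,205), where it was predicted, and the crank handle's top at about (282,268).

Run:
```python
from h import *
c=bot.get_calibration('wrist')
a=onz(c,[[282,268]],.111)[0]; h=onz(c,[[333,205]],.066)[0]; r=onz(c,[[331,200]],.058)[0]
print(a,h,r,np.linalg.norm((a-h)[:2]),np.linalg.norm((a-r)[:2]),np.degrees(np.arctan2(*(a-h)[1::-1])))
go([a[0],a[1],.075],90)
```

```text
[0.51164106 0.34683779 0.111     ] [0.47736825 0.38133793 0.066     ] [0.47490074 0.38013267 0.058     ] 0.04863008809672257 0.04958226320639253 -45.189380529764556
t1.8 tcp [0.4925 0.3663 0.2221] yaw(x axis) 90.4 d_tool cm [-1.79 14.71 -2.05] F [-0.1 -0.3 -0.1] g 0.999 ry 0.007
```

Call:
{"fn": "play_rows", "kwargs": {
  "commands": "-1 -0.9 1.5 -1 -0.01 0.007 -0.011;-1 -0.9 3 -1 0 0 0;-1 0 3 0 0 0 0;-1 0 3 0 0 0 0;-1 0 2 0 0 0 0;-1 0 1.5 0 0 0 0;-1 0 0 0 0 0 0;-1 0 0 0 0 0 0;-1 0 0 0 0 0 0;-1 0 0 0 0 0 0"
}}

```text
clock: 2.65
tool_pos: [0.5153, 0.3498, 0.081]
tool_rot: [[0.001, 0.006, -1.0], [1.0, 0.005, 0.001], [0.005, -1.0, -0.006]]
ft_force: [-0.1, 0.6, 0.8]
grip_width: 1.0
```

Run:
```python
from h import *
go([.5118,.3463,.08],90)
```

```text
t2.6 tcp [0.5153 0.3498 0.081 ] yaw(x axis) 89.9 d_tool cm [-0.35  0.09  0.35] F [-0.1  0.6  0.8] g 1.0 ry -0.001
```

Call:
{"fn": "play_rows", "kwargs": {
  "commands": "-1 -0.35 0 0.35 0.006 0 0.005;-1 0 0 0 0 0 0;1 0 0 0 0 0 0;1 0 0 0 0 0 0;1 0 0 0 0 0 0;1 0 0 0 0 0 0;1 0 0 0 0 0 0;1 0 0 0 0 0 0;1 0 0 0 0 0 0;1 0 0 0 0 0 0",
  "newtons": 30
}}

```text
clock: 3.48
tool_pos: [0.5138, 0.3477, 0.0863]
tool_rot: [[0.001, 0.006, -1.0], [1.0, 0.004, 0.001], [0.004, -1.0, -0.006]]
ft_force: [-0.8, 0.5, 1.6]
grip_width: 0.218
```

Run:
```python
from h import *
go([.5118,.3463,.08],90)
```

```text
t3.5 tcp [0.5138 0.3477 0.0863] yaw(x axis) 89.9 d_tool cm [-0.14  0.62  0.21] F [-0.8  0.5  1.6] g 0.218 ry -0.001
```

```bash
cat >> h.py <<'E'
def wind(step=15,n=10,hub=(.477,.3812),r=.0496):
    s=bot.sense(); p=np.array(s['tool_pos'])[:2]-hub; th=np.arctan2(p[1],p[0]); print('t%.1f th %.1f r %.4f'%(s['clock'],np.degrees(th),np.hypot(*p)),s['ft_force'].round(1),s['grip_width'].round(3))
    st=np.radians(step); q=p
    for i in range(n):
        a=th-st*(i+1); nq=r*np.array([np.cos(a),np.sin(a)]); d=(nq-q)*100; q=nq
        print('1 %.2f 0 %.2f 0 0 0'%(d[1],-d[0]),end=';')
    print()
E
python3 - <<'E'
from h import *
wind()
E
```

```text
Traceback (most recent call last):
  File "h.py", line 21, in wind
    s=bot.sense(); p=np.array(s['tool_pos'])[:2]-hub; th=np.arctan2(p[1],p[0]); print('t%.1f th %.1f r %.4f'%(s['clock'],np.degrees(th),np.hypot(*p)),s['ft_force'].round(1),s['grip_width'].round(3))
                                                                                                                                                                             ^^^^^^^^^^^^^^^^^^^^^
AttributeError: 'float' object has no attribute 'round'
```

```bash
sed -i "s/s\['grip_width'\].round(3)/s['grip_width']/" h.py
python3 - <<'E'
from h import *
wind()
E
```

```text
t3.5 th -42.3 r 0.0498 [-0.8  0.5  1.6] 0.2180420981507247
1 -0.82 0 1.00 0 0 0;1 -0.55 0 1.17 0 0 0;1 -0.23 0 1.27 0 0 0;1 0.11 0 1.29 0 0 0;1 0.44 0 1.22 0 0 0;1 0.74 0 1.06 0 0 0;1 0.99 0 0.84 0 0 0;1 1.17 0 0.55 0 0 0;1 1.27 0 0.23 0 0 0;1 1.29 0 -0.11 0 0 0;
```

Call:
{"fn": "play_rows", "kwargs": {
  "commands": "1 -0.8 0 1 0 0 0;1 -0.55 0 1.15 0 0 0;1 -0.25 0 1.25 0 0 0;1 0.1 0 1.3 0 0 0;1 0.45 0 1.2 0 0 0;1 0.75 0 1.05 0 0 0;1 1 0 0.85 0 0 0;1 1.15 0 0.55 0 0 0;1 1.25 0 0.25 0 0 0;1 1.3 0 -0.1 0 0 0"
}}

```text
clock: 4.32
tool_pos: [0.4273, 0.3889, 0.0863]
tool_rot: [[0.008, 0.008, -1.0], [1.0, -0.0, 0.008], [-0.0, -1.0, -0.008]]
ft_force: [3.9, -2.4, 0.1]
grip_width: 0.215
```

Run:
```python
from h import *
wind()
```

```text
t4.3 th 171.2 r 0.0503 [ 3.9 -2.4  0.1] 0.21481962907756563
1 1.23 0 -0.43 0 0 0;1 1.11 0 -0.67 0 0 0;1 0.89 0 -0.94 0 0 0;1 0.62 0 -1.14 0 0 0;1 0.31 0 -1.26 0 0 0;1 -0.03 0 -1.29 0 0 0;1 -0.36 0 -1.24 0 0 0;1 -0.67 0 -1.11 0 0 0;1 -0.94 0 -0.89 0 0 0;1 -1.14 0 -0.62 0 0 0;
```

Call:
{"fn": "play_rows", "kwargs": {
  "commands": "1 1.2 0 -0.4 0 0 0;1 1.1 0 -0.65 0 0 0;1 0.9 0 -0.95 0 0 0;1 0.6 0 -1.15 0 0 0;1 0.3 0 -1.25 0 0 0;1 0 0 -1.3 0 0 0;1 -0.35 0 -1.25 0 0 0;1 -0.65 0 -1.1 0 0 0;1 -0.95 0 -0.9 0 0 0;1 -1.15 0 -0.6 0 0 0"
}}

```text
clock: 5.15
tool_pos: [0.5255, 0.3949, 0.0862]
tool_rot: [[0.009, -0.007, -1.0], [1.0, -0.029, 0.009], [-0.029, -1.0, 0.007]]
ft_force: [-14.7, -1.4, 8.1]
grip_width: 0.229
```

Call:
{"fn": "play_rows", "kwargs": {
  "commands": "1 -1.25 0 -0.4 0 0 0;1 -1.3 0 -0.05 0 0 0;1 -1.25 0 0.3 0 0 0;1 -1.15 0 0.6 0 0 0;1 -0.95 0 0.85 0 0 0;1 -0.7 0 1.1 0 0 0;1 -0.4 0 1.25 0 0 0;1 -0.05 0 1.3 0 0 0;1 0.3 0 1.25 0 0 0;1 0.6 0 1.15 0 0 0"
}}

```text
clock: 5.98
tool_pos: [0.454, 0.3372, 0.0862]
tool_rot: [[0.012, -0.006, -1.0], [1.0, -0.026, 0.012], [-0.026, -1.0, 0.006]]
ft_force: [-1.2, -7.8, 7.4]
grip_width: 0.22
```

Run:
```python
from h import *
wind()
c,im=shot('wrist','w2.png')
c,im=shot('top','t2.png')
cv2.imwrite('pics/t2c.png',cv2.resize(im[165:300,90:310],(800,491),interpolation=cv2.INTER_CUBIC))
```

```text
t6.0 th -117.6 r 0.0497 [-1.2 -7.8  7.4] 0.21988647374998738
1 0.75 0 1.05 0 0 0;1 0.99 0 0.83 0 0 0;1 1.17 0 0.54 0 0 0;1 1.28 0 0.22 0 0 0;1 1.29 0 -0.12 0 0 0;1 1.22 0 -0.45 0 0 0;1 1.06 0 -0.75 0 0 0;1 0.83 0 -0.99 0 0 0;1 0.54 0 -1.17 0 0 0;1 0.22 0 -1.28 0 0 0;
```

View pics/t2c.png

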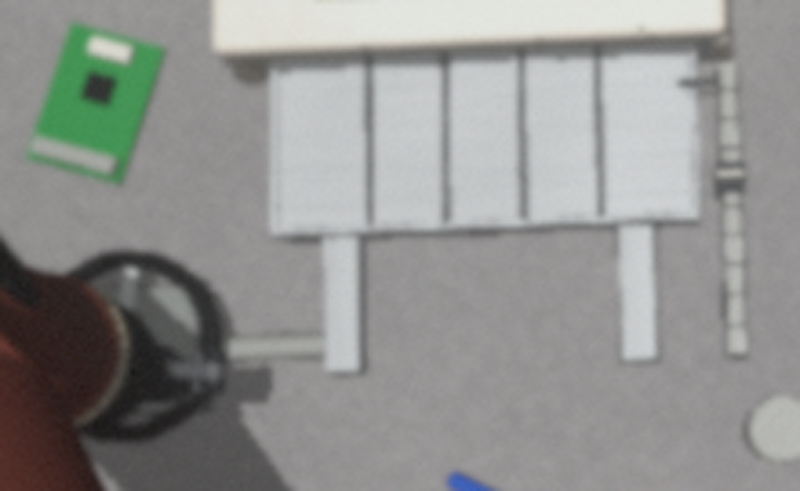

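Call:
{"fn": "play_rows", "kwargs": {
  "commands": "1 0.75 0 1.05 -0.006 0 -0.02;1 1 0 0.85 0 0 0;1 1.15 0 0.55 0 0 0;1 1.3 0 0.2 0 0 0;1 1.3 0 -0.1 0 0 0;1 1.2 0 -0.45 0 0 0;1 1.05 0 -0.75 0 0 0;1 0.85 0 -1 0 0 0;1 0.55 0 -1.15 0 0 0;1 0.2 0 -1.3 0 0 0"
}}

```text
clock: 6.92
tool_pos: [0.4844, 0.4315, 0.086]
tool_rot: [[0.015, 0.008, -1.0], [1.0, -0.022, 0.015], [-0.022, -1.0, -0.008]]
ft_force: [-3.5, -20.6, 14.4]
grip_width: 0.225
```

Call:
{"fn": "play_rows", "kwargs": {
  "commands": "1 -0.05 0 -1.3 0 0 0;1 -0.35 0 -1.25 0 0 0;1 -0.65 0 -1.1 0 0 0;1 -0.95 0 -0.9 0 0 0;1 -1.15 0 -0.6 0 0 0;1 -1.25 0 -0.3 0 0 0;1 -1.3 0 0.05 0 0 0;1 -1.25 0 0.35 0 0 0;1 -1.1 0 0.65 0 0 0;1 -0.9 0 0.95 0 0 0"
}}

```text
clock: 7.75
tool_pos: [0.5063, 0.3403, 0.086]
tool_rot: [[0.009, -0.031, -0.999], [0.999, -0.047, 0.01], [-0.048, -0.998, 0.031]]
ft_force: [-0.9, 3.8, -4.8]
grip_width: 0.224
```

Run:
```python
from h import *
wind(); wind(15,20)
```

```text
t7.8 th -54.4 r 0.0502 [-0.9  3.8 -4.8] 0.2235042960919985
1 -0.56 0 1.18 0 0 0;1 -0.29 0 1.26 0 0 0;1 0.04 0 1.29 0 0 0;1 0.38 0 1.24 0 0 0;1 0.68 0 1.10 0 0 0;1 0.95 0 0.88 0 0 0;1 1.14 0 0.61 0 0 0;1 1.26 0 0.29 0 0 0;1 1.29 0 -0.04 0 0 0;1 1.24 0 -0.38 0 0 0;
t7.8 th -54.4 r 0.0502 [-0.9  3.8 -4.8] 0.2235042960919985
1 -0.56 0 1.18 0 0 0;1 -0.29 0 1.26 0 0 0;1 0.04 0 1.29 0 0 0;1 0.38 0 1.24 0 0 0;1 0.68 0 1.10 0 0 0;1 0.95 0 0.88 0 0 0;1 1.14 0 0.61 0 0 0;1 1.26 0 0.29 0 0 0;1 1.29 0 -0.04 0 0 0;1 1.24 0 -0.38 0 0 0;1 1.10 0 -0.68 0 0 0;1 0.88 0 -0.95 0 0 0;1 0.61 0 -1.14 0 0 0;1 0.29 0 -1.26 0 0 0;1 -0.04 0 -1.29 0 0 0;1 -0.38 0 -1.24 0 0 0;1 -0.68 0 -1.10 0 0 0;1 -0.95 0 -0.88 0 0 0;1 -1.14 0 -0.61 0 0 0;1 -1.26 0 -0.29 0 0 0;
```

Call:
{"fn": "play_rows", "kwargs": {
  "commands": "1 -0.55 0 1.2 -0.015 0 -0.025;1 -0.3 0 1.25 -0.015 0 -0.02;1 0.05 0 1.3 0 0 0;1 0.4 0 1.25 0 0 0;1 0.7 0 1.1 0 0 0;1 0.95 0 0.9 0 0 0;1 1.15 0 0.6 0 0 0;1 1.25 0 0.3 0 0 0;1 1.3 0 -0.05 0 0 0;1 1.25 0 -0.4 0 0 0"
}}

```text
clock: 8.58
tool_pos: [0.4319, 0.4027, 0.086]
tool_rot: [[0.013, 0.007, -1.0], [1.0, -0.007, 0.013], [-0.007, -1.0, -0.007]]
ft_force: [6.4, -4.7, 0.5]
grip_width: 0.22
```

Call:
{"fn": "play_rows", "kwargs": {
  "commands": "1 1.15 0 -0.6 0 0 0;1 0.95 0 -0.9 0 0 0;1 0.7 0 -1.1 0 0 0;1 0.4 0 -1.25 0 0 0;1 0.05 0 -1.3 0 0 0;1 -0.3 0 -1.25 0 0 0;1 -0.6 0 -1.15 0 0 0;1 -0.9 0 -0.95 0 0 0;1 -1.1 0 -0.7 0 0 0;1 -1.25 0 -0.4 0 0 0"
}}

```text
clock: 9.42
tool_pos: [0.5276, 0.3838, 0.0861]
tool_rot: [[0.016, -0.016, -1.0], [0.999, -0.045, 0.016], [-0.046, -0.999, 0.016]]
ft_force: [-11.3, 0.5, 3.9]
grip_width: 0.222
```

Run:
```python
from h import *
wind()
c,im=shot('top','t3.png'); d,im2=shot('side','s3.png')
a=cv2.resize(im[170:240,250:310],(480,560),interpolation=cv2.INTER_CUBIC)
b=cv2.resize(im2[215:275,280:370],(320,213),interpolation=cv2.INTER_CUBIC)
o=np.zeros((560,800,3),np.uint8); o[:,:480]=a; o[:213,480:]=b; cv2.imwrite('pics/c3.png',o)
print(np.array(bot.sense()['tool_rot']).round(3))
```

```text
t9.4 th 2.9 r 0.0506 [-11.3   0.5   3.9] 0.2219446976595925
1 -1.30 0 0.21 0 0 0;1 -1.22 0 0.43 0 0 0;1 -1.07 0 0.73 0 0 0;1 -0.84 0 0.99 0 0 0;1 -0.56 0 1.17 0 0 0;1 -0.23 0 1.27 0 0 0;1 0.10 0 1.29 0 0 0;1 0.43 0 1.22 0 0 0;1 0.73 0 1.07 0 0 0;1 0.99 0 0.84 0 0 0;
[[ 0.018 -0.017 -1.   ]
 [ 0.999 -0.046  0.018]
 [-0.047 -0.999  0.016]]
```

View pics/c3.png

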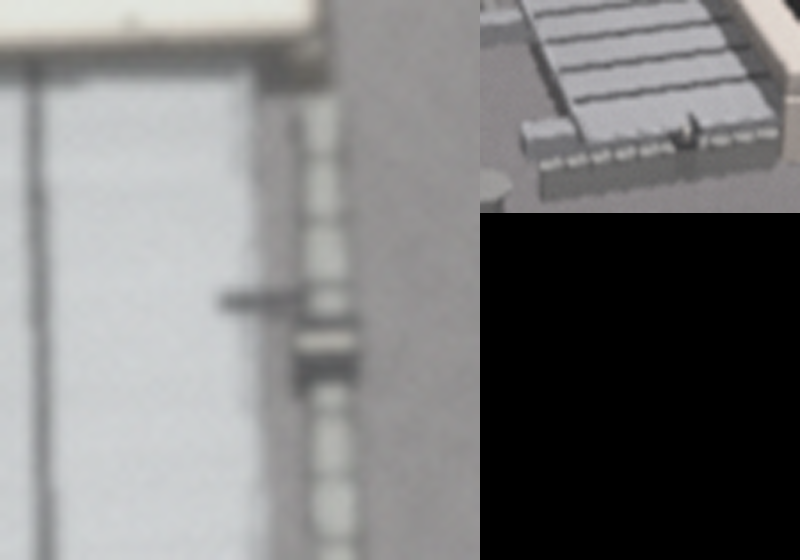

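Run:
```python
from h import *
c=bot.get_calibration('top');y=np.radians(2.6)
P=lambda z:onz(c,[[286.9,207.6]],z)[0]; L=lambda z:onz(c,[[290.9,212.6]],z)[0]
for z in(.03,.04,.05): print(z,P(z),L(z))
d=P(.04)-L(.04); print((d[0]*np.cos(y)+d[1]*np.sin(y)))
s=bot.get_calibration('side'); print(proj(s,[P(.04),L(.04),L(.03),L(.05)]), (proj(s,[P(.04),L(.04),L(.05)])-[280,215])*3.556+[480,0])
```

```text
0.03 [ 0.61232391 -0.00341371  0.03      ] [ 0.59990401 -0.01339985  0.03      ]
0.04 [ 0.61040317 -0.00401457  0.04      ] [ 0.59807545 -0.0139266   0.04      ]
0.05 [ 0.60848242 -0.00461543  0.05      ] [ 0.59624689 -0.01445334  0.05      ]
0.012764668894105618
[[340.40479587 250.82268315]
 [337.12434679 253.11493005]
 [337.59924409 255.86133901]
 [336.64500249 250.34323166]] [[694.79945412 127.38546126]
 [683.13417719 135.53669126]
 [681.42962886 125.68053178]]
```

Call:
{"fn": "play_rows", "kwargs": {
  "commands": "1 -1.3 0 0.2 -0.017 0 -0.025;1 -1.2 0 0.45 0 0 -0.02;1 -1.05 0 0.75 0 0 0;1 -0.85 0 1 0 0 0;1 -0.55 0 1.15 0 0 0;1 -0.25 0 1.25 0 0 0;1 0.1 0 1.3 0 0 0;1 0.45 0 1.2 0 0 0;1 0.75 0 1.05 0 0 0;1 1 0 0.85 0 0 0"
}}

```text
clock: 10.35
tool_pos: [0.4496, 0.3406, 0.0857]
tool_rot: [[0.036, 0.014, -0.999], [0.999, -0.023, 0.035], [-0.023, -1.0, -0.015]]
ft_force: [-14.4, -24.9, 26.3]
grip_width: 0.222
```

Run:
```python
from h import *
wind(5,3)
c,im=shot('top','t4.png')
a=cv2.resize(im[170:240,250:310],(480,560),interpolation=cv2.INTER_CUBIC)
cv2.imwrite('pics/c4.png',a)
# darkness profiles along pointer columns & clip columns
print('ptr',[(r,int(im[r,279:286].mean())) for r in range(202,222)])
print('clip',[(r,int(im[r,288:294].mean())) for r in range(206,222)])
```

```text
t10.3 th -124.1 r 0.0490 [-14.4 -24.9  26.3] 0.2219132140862191
1 0.21 0 0.38 0 0 0;1 0.29 0 0.32 0 0 0;1 0.31 0 0.30 0 0 0;
ptr [(202, 169), (203, 171), (204, 171), (205, 171), (206, 171), (207, 169), (208, 167), (209, 160), (210, 141), (211, 119), (212, 116), (213, 131), (214, 145), (215, 159), (216, 165), (217, 165), (218, 166), (219, 166), (220, 166), (221, 169)]
clip [(206, 148), (207, 157), (208, 151), (209, 127), (210, 113), (211, 137), (212, 164), (213, 144), (214, 109), (215, 93), (216, 91), (217, 105), (218, 133), (219, 149), (220, 148), (221, 141)]
```

View pics/c4.png

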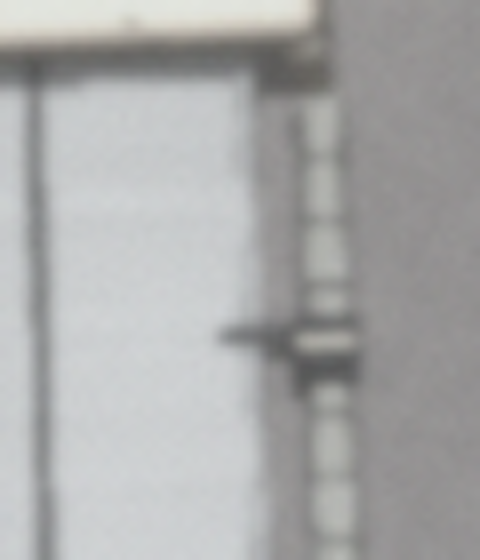

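Call:
{"fn": "play_rows", "kwargs": {
  "commands": "1 0.35 0 0.55 0.014 0 -0.023;1 0.45 0 0.55 0 0 0;1 0 0 0 0 0 0;-1 0 0 0 0 0 0;-1 0 0 0 0 0 0;-1 0 0 0 0 0 0;-1 0 0 0 0 0 0;-1 0 0 0 0 0 0;-1 0 -2 0 0 0 0;-1 0 -3 0 0 0 0"
}}

```text
clock: 11.23
tool_pos: [0.4343, 0.3535, 0.1306]
tool_rot: [[0.031, -0.008, -0.999], [0.999, -0.009, 0.031], [-0.01, -1.0, 0.008]]
ft_force: [-0.7, 0.5, 0.1]
grip_width: 0.997
```

Run:
```python
from h import *
wind(5,1)
print(np.array(bot.sense()['tool_rot']).round(3))
c,im=shot('top','t5.png')
print('ptr',[(r,int(im[r,279:286].mean())) for r in range(208,217)])
print('clip',[(r,int(im[r,288:294].mean())) for r in range(208,219)])
cv2.imwrite('pics/c5.png',im[165:300,90:480])
```

```text
t11.2 th -147.0 r 0.0509 [-0.7  0.5  0.1] 0.997218296967811
1 0.44 0 0.11 0 0 0;
[[ 0.031 -0.008 -0.999]
 [ 0.999 -0.009  0.031]
 [-0.01  -1.     0.008]]
ptr [(208, 166), (209, 163), (210, 153), (211, 132), (212, 110), (213, 113), (214, 130), (215, 146), (216, 157)]
clip [(208, 149), (209, 126), (210, 112), (211, 136), (212, 163), (213, 144), (214, 108), (215, 93), (216, 91), (217, 103), (218, 131)]
```

```bash
cat > m.py <<'E'
from h import *
def instr(im,c,roi=(200,335,290,480),vis=None):
    r0,c0,r1,c1=roi[0],roi[1],roi[2],roi[3]
    out=[]
    p=im.astype(int); b_r=p[:,:,0]-p[:,:,2]
    med=np.median(b_r[215:280,335:460]); m=(b_r<med-14).astype(np.uint8)
    full=np.zeros_like(m)
    poly=proj(c,[[0.6,-.12,0],[0.6,-.455,0],[.44,-.455,0],[.44,-.12,0]])
    cv2.fillConvexPoly(full,np.array([[332,211],[462,208],[465,282],[335,285]]),1)
    m&=full
    n,l,s,_=cv2.connectedComponentsWithStats(m,connectivity=8)
    for i in range(1,n):
        if s[i,4]<40: continue
        v,u=np.nonzero(l==i); P=onz(c,np.c_[u,v],.006)[:,:2]
        mu=P.mean(0); w=np.linalg.svd(P-mu,full_matrices=False)[2][0]; w*=np.sign(w[0])
        t=(P-mu)@w; e=mu+w*(t.min()+t.max())/2
        out.append((e,np.degrees(np.arctan2(w[1],w[0])),np.ptp(t),s[i,4],(u.mean(),v.mean())))
    return sorted(out,key=lambda o:-o[0][1]),m
E
python3 - <<'E'
from m import *
c=bot.get_calibration('top'); im=cv2.imread('pics/t5.png')
o,m=instr(im,c)
for x in o: print(np.round(x[0],4),'yaw %.1f len %.3f n %d'%x[1:4],np.round(x[4]))
# ridges
for r in (205,212,219):
    g=im[r-2:r+3,155:285].mean((0,2)); 
    k=[i for i in range(2,128) if g[i]==g[max(0,i-4):i+5].min() and g[i]<np.median(g)-12]
    sub=[]
    for i in k:
        w=np.clip(np.median(g)-g[i-2:i+3],0,None); sub.append(155+(w*np.arange(i-2,i+3)).sum()/w.sum())
    q=onz(c,[[u,r] for u in sub],.033); print(r,np.round(sub,1),q[:,:2].round(4).tolist())
print(onz(c,[[290.9,212.1]],.04))
E
```

```text
[ 0.5167 -0.152 ] yaw -9.6 len 0.148 n 253 [346. 252.]
[ 0.5314 -0.2163] yaw 13.9 len 0.151 n 420 [375. 248.]
[ 0.5201 -0.2825] yaw -3.5 len 0.150 n 444 [400. 242.]
[ 0.5153 -0.3381] yaw -6.3 len 0.151 n 355 [422. 247.]
[ 0.5318 -0.4083] yaw 10.6 len 0.151 n 342 [450. 242.]
205 [159.  191.2 212.  233.3 254.5] [[0.6168, 0.3117], [0.6171, 0.2319], [0.6173, 0.1805], [0.6176, 0.1281], [0.6178, 0.0761]]
212 [157.  159.  160.  191.2 212.1 233.3 254.7] [[0.5993, 0.3158], [0.5993, 0.3109], [0.5993, 0.3085], [0.5996, 0.2313], [0.5999, 0.1798], [0.6001, 0.1276], [0.6004, 0.0752]]
219 [160.9 191.2 212.3 233.7 254.8] [[0.5819, 0.3053], [0.5822, 0.2307], [0.5825, 0.1786], [0.5827, 0.1262], [0.583, 0.0744]]
[[ 0.59931183 -0.0139104   0.04      ]]
```

```bash
cat >> m.py <<'E'
BAY={'driver':(.587,.2573),'spatula':(.5895,.2055),'tweezers':(.592,.1537),'probe':(.594,.1014),'mirror':(.5967,.0492)}
def pinch(o,yaw): a=np.radians(yaw); return np.array(o)-.015*np.array([np.cos(a),np.sin(a)])
E
python3 - <<'E'
from m import *
p=pinch((.5314,-.2163),13.9); print(p); go([*p,.13],103.9)
E
```

```text
[ 0.51683925 -0.21990342]
t11.3 tcp [0.4367 0.3556 0.1376] yaw(x axis) 88.2 d_tool cm [-57.27   0.94  -9.8 ] F [2.3 1.3 5.5] g 1.002 ry -0.274
```

Call:
{"fn": "play_rows", "kwargs": {
  "commands": "-1 -2 -1 -0.6 0 0 0;0 -3.9 0 -0.7 0 0 0;0 -3.9 0 -0.7 0 0 0;0 -3.9 0 -0.7 0 0 0;0 -3.9 0 -0.7 0 0 0;0 -3.9 0 -0.7 0 0 0;0 -3.9 0 -0.7 0 0 0;0 -3.9 0 -0.7 0 0 0;0 -3.9 0 -0.7 0 0 0;0 -3.9 0 -0.7 0 0 0"
}}

```text
clock: 12.12
tool_pos: [0.4995, -0.0202, 0.1527]
tool_rot: [[0.015, 0.01, -1.0], [1.0, 0.008, 0.015], [0.009, -1.0, -0.01]]
ft_force: [1.6, -0.1, -0.1]
grip_width: 0.499
```

Call:
{"fn": "play_rows", "kwargs": {
  "commands": "0 -3.9 0 -0.7 0 0 0;0 -3.9 0 -0.7 0 0 0;0 -3.9 0 -0.7 0 0 0;0 -3.9 0 -0.7 0 0 0;0 -2 0 -0.4 0 0 0;0 0 0 0 0 -0.09 0;0 0 0 0 0 -0.09 0;0 0 0 0 0 -0.09 0;0 0 0 0 0 0 0;0 0 0 0 0 0 0"
}}

```text
clock: 12.95
tool_pos: [0.5283, -0.2216, 0.1541]
tool_rot: [[-0.243, 0.018, -0.97], [0.97, 0.0, -0.243], [-0.004, -1.0, -0.018]]
ft_force: [-0.3, 0.8, -0.1]
grip_width: 0.498
```

Run:
```python
from m import *
c,im=shot('wrist','w6.png')
print(proj(c,[[.5168,-.2199,.01],[.5314,-.2163,.01]]))
p=pinch((.5314,-.2163),13.9); go([*p,.006],103.9)
print(bot.sense()['tool_rot'].round(3))
```

```text
[[316.88647042 208.34781755]
 [316.71453614 228.94013958]]
t13.0 tcp [ 0.5283 -0.2215  0.1541] yaw(x axis) 104.1 d_tool cm [ 0.49 14.78  1.33] F [-0.3  0.2  0.7] g 0.5 ry 0.003
[[-0.243  0.018 -0.97 ]
 [ 0.97   0.001 -0.243]
 [-0.004 -1.    -0.018]]
```

View pics/w6.png

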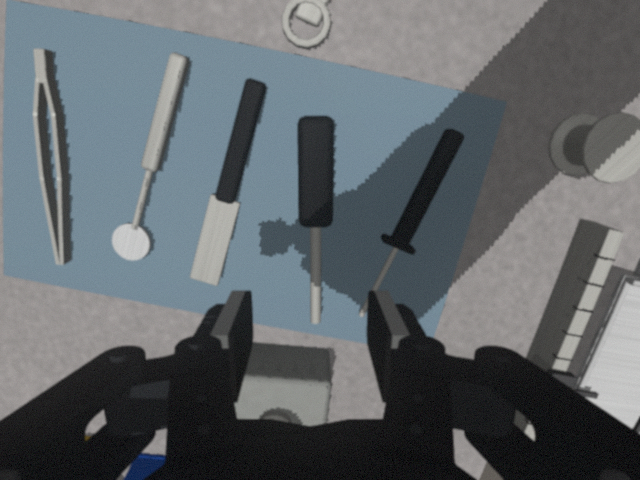

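The wrist view shows the driver's handle and shaft joint at (316,226), against a prediction of (317,229). It is centred and straight between the jaws.

Call:
{"fn": "play_rows", "kwargs": {
  "commands": "0 0.25 1.5 0.7 0.018 0 0;0 0.25 3 0.6 0 0 0;0 0 3 0 0 0 0;0 0 3 0 0 0 0;0 0 2 0 0 0 0;0 0 1 0 0 0 0;0 0 0.7 0 0 0 0;0 0 0 0 0 0 0;0 0 0 0 0 0 0;0 0 0 0 0 0 0"
}}

```text
clock: 13.83
tool_pos: [0.5137, -0.217, 0.0048]
tool_rot: [[-0.232, -0.001, -0.973], [0.973, -0.005, -0.232], [-0.005, -1.0, 0.002]]
ft_force: [0.8, -0.8, 0.5]
grip_width: 0.499
```

Run:
```python
from m import *
p=pinch((.5314,-.2163),13.9); go([*p,.006],103.9)
print(bot.sense()['tool_rot'].round(3))
```

```text
t13.8 tcp [ 0.5137 -0.217   0.0048] yaw(x axis) 103.4 d_tool cm [-0.35 -0.12 -0.23] F [ 0.8 -0.8  0.5] g 0.499 ry -0.009
[[-0.232 -0.001 -0.973]
 [ 0.973 -0.005 -0.232]
 [-0.005 -1.     0.002]]
```

Call:
{"fn": "play_rows", "kwargs": {
  "commands": "0 -0.3 -0.1 -0.2 0 0 0;1 0 0 0 0 0 0;1 0 0 0 0 0 0;1 0 0 0 0 0 0;1 0 0 0 0 0 0;1 0 0 0 0 0 0;1 0 0 0 0 0 0;1 0 -2 0 0 0 0;1 0 -3.5 0 0 0 0;1 0 -3.5 0 0 0 0",
  "newtons": 50
}}

```text
clock: 14.67
tool_pos: [0.5139, -0.2182, 0.0953]
tool_rot: [[-0.231, -0.008, -0.973], [0.973, -0.004, -0.231], [-0.002, -1.0, 0.008]]
ft_force: [0.6, -0.8, -1.0]
grip_width: 0.266
```

Run:
```python
from m import *
p=pinch(BAY['driver'],2.6); print(p); go([*p,.10],92.6)
print(bot.sense()['tool_rot'].round(3))
```

```text
[0.57201544 0.25661956]
t14.7 tcp [ 0.5139 -0.2182  0.0953] yaw(x axis) 103.4 d_tool cm [ 44.86  -0.7  -16.62] F [ 0.6 -0.8 -1. ] g 0.266 ry 0.188
[[-0.231 -0.008 -0.973]
 [ 0.973 -0.004 -0.231]
 [-0.002 -1.     0.008]]
```

Call:
{"fn": "play_rows", "kwargs": {
  "commands": "1 0 -1 0 0 0.094 0;1 0 -1 0 0 0.094 0;1 2.5 0 -0.4 0 0 0;1 3.7 0 -0.6 0 0 0;1 3.7 0 -0.6 0 0 0;1 3.7 0 -0.6 0 0 0;1 3.7 0 -0.6 0 0 0;1 3.7 0 -0.6 0 0 0;1 3.7 0 -0.6 0 0 0;1 3.7 0 -0.6 0 0 0"
}}

```text
clock: 15.5
tool_pos: [0.5547, 0.0649, 0.1241]
tool_rot: [[-0.015, 0.007, -1.0], [1.0, -0.009, -0.015], [-0.009, -1.0, -0.007]]
ft_force: [1.3, -0.1, -1.1]
grip_width: 0.266
```

Call:
{"fn": "play_rows", "kwargs": {
  "commands": "1 3.7 0 -0.6 0 0 0;1 3.7 0 -0.6 0 0 0;1 3.7 0 -0.6 0 0 0;1 3.7 0 -0.6 0 0 0;1 2.5 0 -0.4 0 0 0;1 1.5 0 -0.2 0 0 0;1 0 0 0 0 0 0;1 0 0 0 0 0 0;1 0 0 0 0 0 0;1 0 0 0 0 0 0"
}}

```text
clock: 16.33
tool_pos: [0.5787, 0.2712, 0.1203]
tool_rot: [[-0.025, 0.004, -1.0], [1.0, -0.008, -0.025], [-0.008, -1.0, -0.004]]
ft_force: [0.3, 0.4, -0.4]
grip_width: 0.267
```

Run:
```python
from m import *
p=pinch(BAY['driver'],2.6); go([*p,.038],92.6)
print(bot.sense()['tool_rot'].round(3))
c,im=shot('wrist','w7.png')
```

```text
t16.3 tcp [0.5787 0.2712 0.1203] yaw(x axis) 91.4 d_tool cm [-1.37  8.24  0.73] F [ 0.3  0.4 -0.4] g 0.267 ry -0.020
[[-0.025  0.004 -1.   ]
 [ 1.    -0.008 -0.025]
 [-0.008 -1.    -0.004]]
```

View pics/w7.png

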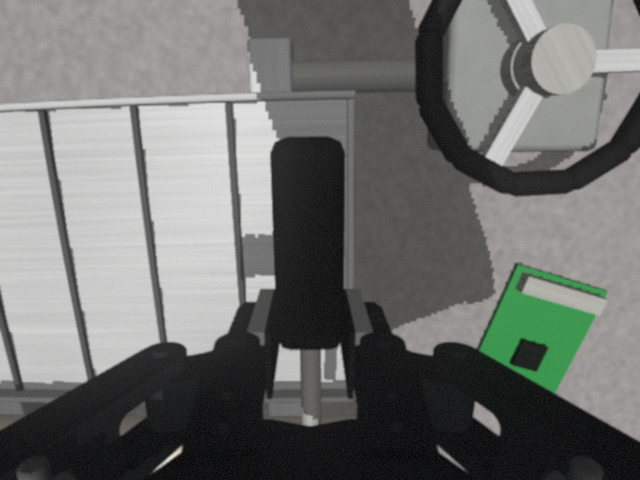

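Run:
```python
from m import *
c=bot.get_calibration('wrist')
print('ridge12',onz(c,[[232,120],[243,290]],.035)[:,:2].round(4).tolist())
print('ridge23',onz(c,[[136,120],[157,290]],.035)[:,:2].round(4).tolist())
print('sidewall',onz(c,[[351,110],[349,280]],.036)[:,:2].round(4).tolist())
print('front',onz(c,[[300,97],[80,105]],.041)[:,:2].round(4).tolist(),'back',onz(c,[[90,388],[270,385]],.041)[:,:2].round(4).tolist())
```

```text
ridge12 [[0.508, 0.2264], [0.6055, 0.2306]]
ridge23 [[0.5087, 0.174], [0.6071, 0.1785]]
sidewall [[0.5015, 0.2898], [0.5971, 0.2933]]
front [[0.4959, 0.2628], [0.5013, 0.1467]] back [[0.6738, 0.1313], [0.6664, 0.247]]
```

Call:
{"fn": "play_rows", "kwargs": {
  "commands": "1 -1.4 0 0.4 0.004 -0.02 -0.008;1 -0.1 2 0 0 0 0;1 0 2.5 0 0 0 0;1 0 2 0 0 0 0;1 0 0.8 0 0 0 0;1 0 0 0 0 0 0;1 0 0 0 0 0 0;1 0 0 0 0 0 0;1 0 0 0 0 0 0;1 0 0 0 0 0 0"
}}

```text
clock: 17.22
tool_pos: [0.5804, 0.244, 0.0519]
tool_rot: [[-0.03, 0.008, -1.0], [1.0, 0.001, -0.03], [0.001, -1.0, -0.008]]
ft_force: [0.3, 0.1, -0.8]
grip_width: 0.267
```

Run:
```python
from m import *
go([.575,.256,.0375],92.6)
print(bot.sense()['tool_rot'].round(3))
```

```text
t17.2 tcp [0.5804 0.244  0.0519] yaw(x axis) 91.7 d_tool cm [1.21 1.44 0.52] F [ 0.3  0.1 -0.8] g 0.267 ry -0.015
[[-0.03   0.008 -1.   ]
 [ 1.     0.001 -0.03 ]
 [ 0.001 -1.    -0.008]]
```

Call:
{"fn": "play_rows", "kwargs": {
  "commands": "1 0.8 0 0.35 0.008 -0.015 0;1 0 0 0 0 0 0;1 0 0.5 0 0 0 0;1 0 0.5 0 0 0 0;1 0 0.2 0 0 0 0;1 0 0 0 0 0 0;1 0 0 0 0 0 0;1 0 0 0 0 0 0;1 0 0 0 0 0 0;1 0 0 0 0 0 0"
}}

```text
clock: 18.05
tool_pos: [0.577, 0.2543, 0.0404]
tool_rot: [[-0.048, 0.001, -0.999], [0.999, 0.003, -0.048], [0.003, -1.0, -0.001]]
ft_force: [0.1, 0.2, -0.8]
grip_width: 0.269
```

Run:
```python
from m import *
go([.575,.256,.0375],92.6)
```

```text
t18.1 tcp [0.577  0.2543 0.0404] yaw(x axis) 92.8 d_tool cm [0.18 0.29 0.19] F [ 0.1  0.2 -0.8] g 0.269 ry 0.003
```

Call:
{"fn": "play_rows", "kwargs": {
  "commands": "1 0.15 0.3 0.15 0 0 0;1 0 0 0 0 0 0;0.2 0 0 0 0 0 0;0.2 0 0 0 0 0 0;0.2 0 0 0 0 0 0;0.2 0 0 0 0 0 0;0.2 0 -1.5 0 0 0 0;0.2 0 -3 0 0 0 0;0.2 0 -3 0 0 0 0;0.2 0 -2 0 0 0 0"
}}

```text
clock: 18.88
tool_pos: [0.5719, 0.2542, 0.1298]
tool_rot: [[-0.048, -0.007, -0.999], [0.999, -0.002, -0.048], [-0.002, -1.0, 0.007]]
ft_force: [0.7, 0.3, -0.5]
grip_width: 0.404
```

Run:
```python
from m import *
c,im=shot('wrist','w8.png')
g=im.max(2); 
print(bot.sense()['tool_pos'])
ct,t=shot('top','t8.png'); o,m=instr(t,ct)
for x in o: print(np.round(x[0],4),'yaw %.1f len %.3f n %d'%x[1:4],np.round(x[4]))
# driver: black blob near bay1 
q=proj(c,[[.59,.256,.031],[.59-.075,.256,.041],[.59+.075,.256,.035]]); print(q)
go([.505,-.15,.12],92.6)
```

```text
[0.57368354 0.25493837 0.13377907]
[ 0.5179 -0.1522] yaw -9.6 len 0.149 n 250 [346. 252.]
[ 0.52   -0.2825] yaw -3.4 len 0.151 n 452 [400. 243.]
[ 0.5153 -0.3381] yaw -6.3 len 0.151 n 362 [422. 247.]
[ 0.5318 -0.4084] yaw 10.6 len 0.151 n 351 [450. 243.]
[[312.01755498 272.50450732]
 [318.68865033 149.9902713 ]
 [306.5004331  381.50859653]]
t19.0 tcp [0.5736 0.2549 0.1318] yaw(x axis) 92.7 d_tool cm [-40.12   1.19   8.79] F [0.4 0.  0.3] g 0.403 ry 0.002
```

View pics/w8.png

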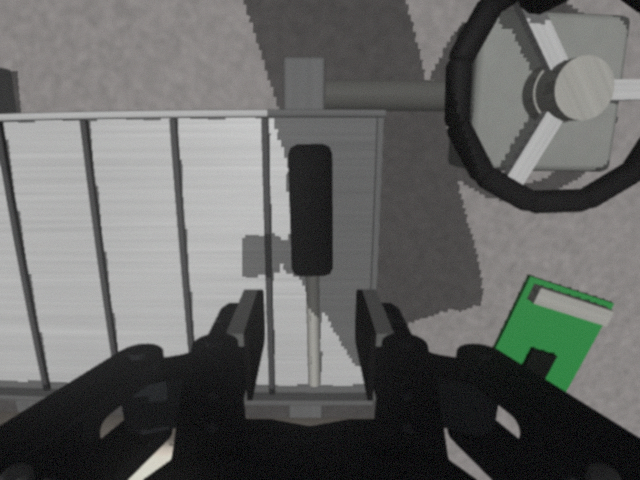

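Run:
```python
from m import *
# calibration at that moment ~ now (static)
c=bot.get_calibration('wrist')
f=lambda u,v,z:onz(c,[[u,v]],z)[0][:2].round(4)
print('front outer/inner top',f(310,112,.041),f(310,119,.041),'back floor/top',f(310,388,.031),f(310,400,.041),f(310,418,.041))
print('driver handle end',f(311,145,.051),f(311,145,.041),'joint',f(312,275,.045),'tip',f(314,386,.041),f(314,386,.045))
print('ridges',[f(u,200,.035) for u in(10,92,180,267)],f(379,200,.035))
```

```text
front outer/inner top [0.497  0.2513] [0.5007 0.2515] back floor/top [0.6763 0.2598] [0.6787 0.2599] [0.6929 0.2606]
driver handle end [0.5143 0.2526] [0.5146 0.2527] joint [0.5895 0.2569] tip [0.6678 0.262 ] [0.6651 0.2619]
ridges [array([0.5543, 0.0718]), array([0.5522, 0.1235]), array([0.55  , 0.1768]), array([0.5477, 0.2283])] [0.5445 0.2943]
```

Call:
{"fn": "play_rows", "kwargs": {
  "commands": "0 -2.5 0 0.5 0 0 0;0 -3.6 0 0.8 0 0 0;0 -3.6 0 0.8 0 0 0;0 -3.6 0 0.8 0 0 0;0 -3.6 0 0.8 0 0 0;0 -3.6 0 0.8 0 0 0;0 -3.6 0 0.8 0 0 0;0 -3.6 0 0.8 0 0 0;0 -3.6 0 0.8 0 0 0;0 -3.6 0 0.8 0 0 0"
}}

```text
clock: 19.82
tool_pos: [0.5103, -0.0994, 0.1251]
tool_rot: [[-0.067, -0.005, -0.998], [0.998, 0.006, -0.067], [0.006, -1.0, 0.005]]
ft_force: [1.4, 0.3, 0.5]
grip_width: 0.499
```

Call:
{"fn": "play_rows", "kwargs": {
  "commands": "0 -2.5 0 0.5 0 0 0;0 -1.5 0 0.2 0 0 0;0 0 0 0 0 0.107 0;0 0 0 0 0 0.107 0;0 0 0 0 0 0 0;0 0 0 0 0 0 0;0 0 1 0 0 0 0;0 0 2 0 0 0 0;0 0 1 0 0 0 0;0 0 0 0 0 0 0"
}}

```text
clock: 20.65
tool_pos: [0.4998, -0.1515, 0.0785]
tool_rot: [[0.154, -0.008, -0.988], [0.988, 0.003, 0.154], [0.002, -1.0, 0.009]]
ft_force: [-1.1, 0.1, -0.2]
grip_width: 0.502
```

```bash
cat >> m.py <<'E'
BAY={'driver':(.589,.256),'spatula':(.591,.2043),'tweezers':(.5935,.152),'probe':(.596,.0994),'mirror':(.598,.0473)}
def look():
    c,t=shot('top','tl.png')
    for x in instr(t,c)[0]: print(np.round(x[0],4),'pinch',pinch(x[0],x[1]).round(4),'yaw %.1f len %.3f n %d'%x[1:4],np.round(x[4]))
def tilt(): R=np.array(bot.sense()['tool_rot']); print('rx %.3f rz %.3f'%(-R[2,2],-R[2,0]*-1))
E
python3 - <<'E'
from m import *
look(); p=pinch((.5175,-.1522),-9.6); go([*p,.006],80.4); print(bot.sense()['tool_rot'].round(3))
E
```

```text
[ 0.5237 -0.1803] pinch [ 0.5094 -0.1756] yaw -17.9 len 0.224 n 3791 [359. 244.]
[ 0.5596 -0.2848] pinch [ 0.5446 -0.284 ] yaw -2.8 len 0.061 n 134 [400. 230.]
t20.7 tcp [ 0.4999 -0.1515  0.0792] yaw(x axis) 81.1 d_tool cm [ 0.21  7.32 -0.32] F [0.4 0.7 0.3] g 0.497 ry 0.013
[[ 0.154 -0.008 -0.988]
 [ 0.988  0.003  0.154]
 [ 0.002 -1.     0.009]]
```

Call:
{"fn": "play_rows", "kwargs": {
  "commands": "0 0.2 1 -0.2 -0.008 0.013 0;0 0 2 0 0 0 0;0 0 2 0 0 0 0;0 0 1.5 0 0 0 0;0 0 0.7 0 0 0 0;0 0 0 0 0 0 0;0 0 0 0 0 0 0;0 0 0 0 0 0 0;0 0 0 0 0 0 0;0 0 0 0 0 0 0"
}}

```text
clock: 21.53
tool_pos: [0.5072, -0.149, 0.0105]
tool_rot: [[0.158, 0.007, -0.987], [0.987, 0.002, 0.158], [0.003, -1.0, -0.007]]
ft_force: [0.4, -0.8, 0.5]
grip_width: 0.503
```

Run:
```python
from m import *
p=pinch((.5175,-.1522),-9.6); go([*p,.0055],80.4)
```

```text
t21.5 tcp [ 0.5072 -0.149   0.0105] yaw(x axis) 80.9 d_tool cm [-0.15  0.49  0.44] F [ 0.4 -0.8  0.5] g 0.503 ry 0.009
```

Call:
{"fn": "play_rows", "kwargs": {
  "commands": "0 -0.1 0.5 0.4 0 0 0;0 0 0 0 0 0 0;1 0 0 0 0 0 0;1 0 0 0 0 0 0;1 0 0 0 0 0 0;1 0 0 0 0 0 0;1 0 0 0 0 0 0;1 0 0 0 0 0 0;1 0 -2 0 0 0 0;1 0 -3.5 0 0 0 0"
}}

```text
clock: 22.37
tool_pos: [0.4988, -0.1486, 0.0571]
tool_rot: [[0.158, -0.001, -0.987], [0.987, 0.002, 0.158], [0.002, -1.0, 0.001]]
ft_force: [0.2, 0.3, -0.4]
grip_width: 0.134
```

Call:
{"fn": "play_rows", "kwargs": {
  "commands": "1 0 -3.5 0 0 0 0;1 0 0 0 0 -0.103 0;1 0 0 0 0 -0.103 0;1 0 0 0 0 0 0;1 0 0 0 0 0 0;1 0 0 0 0 0 0;1 0 0 0 0 0 0;1 0 0 0 0 0 0;1 0 0 0 0 0 0;1 0 0 0 0 0 0"
}}

```text
clock: 23.2
tool_pos: [0.5004, -0.1495, 0.098]
tool_rot: [[-0.042, 0.004, -0.999], [0.999, 0.001, -0.042], [0.001, -1.0, -0.004]]
ft_force: [-0.2, -0.5, 0.8]
grip_width: 0.13
```

Run:
```python
from m import *
p=pinch(BAY['probe'],2.6);print(p); go([*p,.12],92.6); print(bot.sense()['tool_rot'].round(3))
```

```text
[0.58101544 0.09871956]
t23.2 tcp [ 0.5004 -0.1495  0.098 ] yaw(x axis) 92.4 d_tool cm [24.47 -2.13 -9.1 ] F [-0.2 -0.5  0.8] g 0.13 ry -0.004
[[-0.042  0.004 -0.999]
 [ 0.999  0.001 -0.042]
 [ 0.001 -1.    -0.004]]
```

Call:
{"fn": "play_rows", "kwargs": {
  "commands": "1 2.6 -0.5 -1 0 0 0;1 3.2 -0.5 -1.2 0 0 0;1 3.2 0 -1.2 0 0 0;1 3.2 0 -1.2 0 0 0;1 3.2 0 -1.2 0 0 0;1 3.2 0 -1.2 0 0 0;1 2.6 0 -1 0 0 0;1 1.5 0 -0.5 0 0 0;1 0.5 0 -0.2 0 0 0;1 0 0 0 0 0 0"
}}

```text
clock: 24.03
tool_pos: [0.5804, 0.0947, 0.1064]
tool_rot: [[-0.031, 0.001, -1.0], [1.0, 0.001, -0.031], [0.001, -1.0, -0.001]]
ft_force: [0.1, -0.0, 0.0]
grip_width: 0.129
```

Call:
{"fn": "play_rows", "kwargs": {
  "commands": "1 0 0 0 0 0 0;1 0 0 0 0 0 0;1 0 0 0 0 0 0;1 0 0 0 0 0 0;1 0 0 0 0 0 0;1 0 1.5 0 0 0 0;1 0 1.5 0 0 0 0;1 0 1 0 0 0 0;1 0 0 0 0 0 0;1 0 0 0 0 0 0"
}}

```text
clock: 24.87
tool_pos: [0.5801, 0.0843, 0.0663]
tool_rot: [[-0.018, 0.002, -1.0], [1.0, -0.001, -0.018], [-0.001, -1.0, -0.002]]
ft_force: [0.3, -1.1, -0.0]
grip_width: 0.128
```

Run:
```python
from m import *
p=pinch(BAY['probe'],2.6); go([*p,.0375],92.6); print(bot.sense()['tool_rot'].round(3))
```

```text
t24.9 tcp [0.5801 0.0843 0.0663] yaw(x axis) 91.1 d_tool cm [ 1.44  2.88 -0.11] F [ 0.3 -1.1 -0. ] g 0.128 ry -0.027
[[-0.018  0.002 -1.   ]
 [ 1.    -0.001 -0.018]
 [-0.001 -1.    -0.002]]
```

Call:
{"fn": "play_rows", "kwargs": {
  "commands": "1 0.9 0 -0.1 0 -0.027 0;1 0.4 1 0 0 0 0;1 0 1 0 0 0 0;1 0 0.5 0 0 0 0;1 0 0.2 0 0 0 0;1 0 0 0 0 0 0;1 0 0 0 0 0 0;1 0 0 0 0 0 0;1 0 0 0 0 0 0;1 0 0 0 0 0 0"
}}

```text
clock: 25.7
tool_pos: [0.5819, 0.0991, 0.0384]
tool_rot: [[-0.049, 0.004, -0.999], [0.999, -0.001, -0.049], [-0.001, -1.0, -0.004]]
ft_force: [0.6, -0.1, -0.1]
grip_width: 0.131
```

Run:
```python
from m import *
p=pinch(BAY['probe'],2.6); go([*p,.0375],92.6); print(bot.sense()['tool_rot'].round(3))
```

```text
t25.7 tcp [0.5819 0.0991 0.0384] yaw(x axis) 92.8 d_tool cm [-0.03  0.09  0.1 ] F [ 0.6 -0.1 -0.1] g 0.131 ry 0.003
[[-0.049  0.004 -0.999]
 [ 0.999 -0.001 -0.049]
 [-0.001 -1.    -0.004]]
```

Call:
{"fn": "play_rows", "kwargs": {
  "commands": "1 0 0.1 0 0 0 0;0.3 0 0 0 0 0 0;0.3 0 0 0 0 0 0;0.3 0 0 0 0 0 0;0.3 0 -1.5 0 0 0 0;0.3 0 -3 0 0 0 0;0.3 0 -3 0 0 0 0;0.3 0 -1.5 0 0 0 0;0.3 0 0 0 0 0 0;0.3 0 0 0 0 0 0"
}}

```text
clock: 26.53
tool_pos: [0.5811, 0.0985, 0.131]
tool_rot: [[-0.048, 0.003, -0.999], [0.999, -0.001, -0.048], [-0.001, -1.0, -0.003]]
ft_force: [-0.6, 0.1, -0.2]
grip_width: 0.351
```

```bash
cat >> m.py <<'E'
def check(name,h,imname):
    # blob of the laid instrument in wrist view, inside its bay rectangle
    c,im=shot('wrist',imname); b=np.array(BAY[name]); a=np.radians(2.6); R=np.array([[np.cos(a),-np.sin(a)],[np.sin(a),np.cos(a)]])
    X,Y=np.meshgrid(np.arange(-.087,.0875,.0005),np.arange(-.022,.0225,.0005),indexing='ij')
    G=np.stack([X,Y],-1)@R.T+b; P=np.concatenate([G,np.full(X.shape+(1,),.031)],-1)
    uv=proj(c,P).reshape(X.shape+(2,)).astype(np.float32)
    w=cv2.remap(im,uv[...,0],uv[...,1],cv2.INTER_LINEAR); cv2.imwrite('pics/bay_'+name+'.png',cv2.resize(w,None,fx=1.5,fy=1.5)); return w
E
python3 - <<'E'
from m import *
look(); w=check('probe',.013,'w9.png')
g=w.mean(2); 
print('x rows -> dark centroid y(mm)')
for i in range(0,350,20):
    r=g[i:i+10].mean(0); k=np.nonzero(r<70)[0]; print(round(-87+i/2+2.5),(k.min()/2-22,k.max()/2-22) if len(k) else None, int(r.min()),int(np.median(r)))
go([.505,-.282,.12],86.6)
E
```

```text
[ 0.52   -0.2826] pinch [ 0.5051 -0.2817] yaw -3.4 len 0.151 n 461 [400. 243.]
[ 0.5152 -0.3382] pinch [ 0.5003 -0.3365] yaw -6.3 len 0.151 n 367 [422. 247.]
[ 0.5318 -0.4084] pinch [ 0.5171 -0.4112] yaw 10.7 len 0.151 n 360 [450. 243.]
x rows -> dark centroid y(mm)
-84 None 96 182
-74 (np.float64(-4.0), np.float64(5.0)) 64 97
-64 (np.float64(-6.5), np.float64(6.0)) 33 96
-54 (np.float64(-6.5), np.float64(6.0)) 32 94
-44 (np.float64(-6.5), np.float64(6.0)) 32 95
-34 (np.float64(-6.5), np.float64(6.0)) 29 94
-24 (np.float64(-6.5), np.float64(6.5)) 28 94
-14 (np.float64(-7.0), np.float64(6.5)) 27 94
-4 (np.float64(-6.5), np.float64(6.5)) 27 93
6 (np.float64(-6.5), np.float64(6.5)) 27 95
16 (np.float64(-12.5), np.float64(13.5)) 30 42
26 None 83 125
36 None 92 159
46 None 95 171
56 None 115 165
66 None 103 165
76 None 125 164
86 None 88 90
t26.6 tcp [0.5807 0.0984 0.1301] yaw(x axis) 92.7 d_tool cm [-37.63   1.05   9.38] F [0.9 0.7 1.2] g 0.349 ry 0.107
```

Call:
{"fn": "play_rows", "kwargs": {
  "commands": "0 -2.5 0 0.6 0 0 0;0 -3.6 0 0.9 0 0 0;0 -3.6 0 0.9 0 0 0;0 -3.6 0 0.9 0 0 0;0 -3.6 0 0.9 0 0 0;0 -3.6 0 0.9 0 0 0;0 -3.6 0 0.9 0 0 0;0 -3.6 0 0.9 0 0 0;0 -3.6 0 0.9 0 0 0;0 -3.6 0 0.9 0 0 0"
}}

```text
clock: 27.47
tool_pos: [0.5047, -0.2563, 0.1169]
tool_rot: [[-0.068, -0.015, -0.998], [0.998, 0.001, -0.068], [0.002, -1.0, 0.015]]
ft_force: [0.8, 0.0, -0.1]
grip_width: 0.503
```

Call:
{"fn": "play_rows", "kwargs": {
  "commands": "0 -2 0 0.5 0 0 0;0 -0.5 0 0.1 0 0.107 0;0 0 0 0 0 0 0;0 0 1 0 0 0 0;0 0 2 0 0 0 0;0 0 1.5 0 0 0 0;0 0 0 0 0 0 0;0 0 0 0 0 0 0;0 0 0 0 0 0 0;0 0 0 0 0 0 0"
}}

```text
clock: 28.3
tool_pos: [0.4917, -0.2864, 0.0609]
tool_rot: [[0.034, -0.028, -0.999], [0.999, 0.002, 0.034], [0.001, -1.0, 0.029]]
ft_force: [-0.3, -0.2, 0.2]
grip_width: 0.501
```

Run:
```python
from m import *
p=pinch((.52,-.2826),-3.4); go([*p,.0055],86.6); print(bot.sense()['tool_rot'].round(3))
```

```text
t28.3 tcp [ 0.4917 -0.2864  0.0609] yaw(x axis) 88.0 d_tool cm [ 0.51  5.5  -1.47] F [-0.3 -0.2  0.2] g 0.501 ry 0.025
[[ 0.034 -0.028 -0.999]
 [ 0.999  0.002  0.034]
 [ 0.001 -1.     0.029]]
```

Call:
{"fn": "play_rows", "kwargs": {
  "commands": "0 0.35 0 -0.9 -0.028 0.025 0;0 0.1 1 -0.4 0 0 0;0 0 2 0 0 0 0;0 0 1.5 0 0 0 0;0 0 0.7 0 0 0 0;0 0 0 0 0 0 0;0 0 0 0 0 0 0;0 0 0 0 0 0 0;0 0 0 0 0 0 0;0 0 0 0 0 0 0"
}}

```text
clock: 29.13
tool_pos: [0.5103, -0.2818, 0.0106]
tool_rot: [[0.05, 0.006, -0.999], [0.999, -0.001, 0.05], [-0.001, -1.0, -0.007]]
ft_force: [0.5, 0.5, -0.6]
grip_width: 0.502
```

Run:
```python
from m import *
p=pinch((.52,-.2826),-3.4); go([*p,.0055],86.6); print(bot.sense()['tool_rot'].round(3))
```

```text
t29.1 tcp [ 0.5103 -0.2818  0.0106] yaw(x axis) 87.1 d_tool cm [-0.02  0.51  0.53] F [ 0.5  0.5 -0.6] g 0.502 ry 0.009
[[ 0.05   0.006 -0.999]
 [ 0.999 -0.001  0.05 ]
 [-0.001 -1.    -0.007]]
```

Call:
{"fn": "play_rows", "kwargs": {
  "commands": "0 0 0.5 0.45 0 0 0;0 0 0 0 0 0 0;1 0 0 0 0 0 0;1 0 0 0 0 0 0;1 0 0 0 0 0 0;1 0 0 0 0 0 0;1 0 0 0 0 0 0;1 0 0 0 0 0 0;1 0 -2 0 0 0 0;1 0 -3.5 0 0 0 0"
}}

```text
clock: 29.97
tool_pos: [0.5017, -0.2797, 0.0567]
tool_rot: [[0.05, -0.002, -0.999], [0.999, 0.001, 0.05], [0.001, -1.0, 0.002]]
ft_force: [0.1, 0.1, 0.7]
grip_width: 0.142
```

Call:
{"fn": "play_rows", "kwargs": {
  "commands": "1 0 -3.5 0 0 0 0;1 0 0 0 0 -0.1 0;1 0 0 0 0 0 0;1 0 0 0 0 0 0;1 0 0 0 0 0 0;1 0 0 0 0 0 0;1 0 0 0 0 0 0;1 0 0 0 0 0 0;1 0 0 0 0 0 0;1 0 0 0 0 0 0"
}}

```text
clock: 30.8
tool_pos: [0.502, -0.2803, 0.095]
tool_rot: [[-0.042, -0.001, -0.999], [0.999, 0.001, -0.042], [0.001, -1.0, 0.001]]
ft_force: [0.0, 0.3, -0.2]
grip_width: 0.144
```

Run:
```python
from m import *
p=pinch(BAY['spatula'],2.6);print(p); go([*p,.12],92.6); print(bot.sense()['tool_rot'].round(3))
```

```text
[0.57601544 0.20361956]
t30.8 tcp [ 0.502  -0.2803  0.095 ] yaw(x axis) 92.4 d_tool cm [48.05 -2.47 -9.42] F [ 0.   0.3 -0.2] g 0.144 ry -0.003
[[-0.042 -0.001 -0.999]
 [ 0.999  0.001 -0.042]
 [ 0.001 -1.     0.001]]
```

Call:
{"fn": "play_rows", "kwargs": {
  "commands": "1 2.5 -0.5 -0.5 0 0 0;1 3.6 -0.5 -0.7 0 0 0;1 3.6 0 -0.7 0 0 0;1 3.6 0 -0.7 0 0 0;1 3.6 0 -0.7 0 0 0;1 3.6 0 -0.7 0 0 0;1 3.6 0 -0.7 0 0 0;1 3.6 0 -0.7 0 0 0;1 3.6 0 -0.7 0 0 0;1 3.6 0 -0.7 0 0 0"
}}

```text
clock: 31.63
tool_pos: [0.557, 0.074, 0.1037]
tool_rot: [[-0.02, -0.002, -1.0], [1.0, -0.004, -0.02], [-0.004, -1.0, 0.002]]
ft_force: [1.3, 0.3, -0.6]
grip_width: 0.144
```

Call:
{"fn": "play_rows", "kwargs": {
  "commands": "1 3.6 0 -0.7 0 0 0;1 3.6 0 -0.7 0 0 0;1 2.6 0 -0.5 0 0 0;1 1.5 0 -0.3 0 0 0;1 0.5 0 0 0 0 0;1 0 1 0 0 0 0;1 0 1.5 0 0 0 0;1 0 1.5 0 0 0 0;1 0 0.5 0 0 0 0;1 0 0 0 0 0 0"
}}

```text
clock: 32.47
tool_pos: [0.5756, 0.2004, 0.0533]
tool_rot: [[-0.024, -0.003, -1.0], [1.0, -0.005, -0.024], [-0.005, -1.0, 0.003]]
ft_force: [-1.1, 0.0, -0.9]
grip_width: 0.142
```

Run:
```python
from m import *
p=pinch(BAY['spatula'],2.6); go([*p,.0375],92.6); print(bot.sense()['tool_rot'].round(3))
```

```text
t32.5 tcp [0.5756 0.2004 0.0533] yaw(x axis) 91.4 d_tool cm [ 0.32  1.58 -0.05] F [-1.1  0.  -0.9] g 0.142 ry -0.021
[[-0.024 -0.003 -1.   ]
 [ 1.    -0.005 -0.024]
 [-0.005 -1.     0.003]]
```

Call:
{"fn": "play_rows", "kwargs": {
  "commands": "1 0.5 0 -0.05 0 -0.021 -0.005;1 0.1 0.5 0 0 0 0;1 0 0.6 0 0 0 0;1 0 0.3 0 0 0 0;1 0 0 0 0 0 0;1 0 0 0 0 0 0;1 0 0 0 0 0 0;1 0 0 0 0 0 0;1 0 0 0 0 0 0;1 0 0 0 0 0 0"
}}

```text
clock: 33.3
tool_pos: [0.5777, 0.203, 0.0403]
tool_rot: [[-0.042, -0.0, -0.999], [0.999, 0.001, -0.042], [0.001, -1.0, 0.0]]
ft_force: [0.9, -0.0, -0.4]
grip_width: 0.146
```

Run:
```python
from m import *
p=pinch(BAY['spatula'],2.6); go([*p,.0375],92.6); print(bot.sense()['tool_rot'].round(3))
```

```text
t33.3 tcp [0.5777 0.203  0.0403] yaw(x axis) 92.4 d_tool cm [0.07 0.28 0.16] F [ 0.9 -0.  -0.4] g 0.146 ry -0.003
[[-0.042 -0.    -0.999]
 [ 0.999  0.001 -0.042]
 [ 0.001 -1.     0.   ]]
```

Call:
{"fn": "play_rows", "kwargs": {
  "commands": "1 0 0.3 0.1 0 0 0;1 0 0 0 0 0 0;0.3 0 0 0 0 0 0;0.3 0 0 0 0 0 0;0.3 0 0 0 0 0 0;0.3 0 -1.5 0 0 0 0;0.3 0 -3 0 0 0 0;0.3 0 -3 0 0 0 0;0.3 0 -1.5 0 0 0 0;0.3 0 0 0 0 0 0"
}}

```text
clock: 34.13
tool_pos: [0.5753, 0.2024, 0.1291]
tool_rot: [[-0.042, -0.004, -0.999], [0.999, -0.002, -0.042], [-0.001, -1.0, 0.004]]
ft_force: [-0.2, 0.6, -0.1]
grip_width: 0.351
```

```bash
cat >> m.py <<'E'
def prof(w,lo=70):
    g=w.mean(2)
    for i in range(0,350,25):
        r=g[i:i+10].mean(0); k=np.nonzero(r<lo)[0]; print(round(-87+i/2+2.5),(k.min()/2-22,k.max()/2-22) if len(k) else None, end=' ')
    print()
E
python3 - <<'E'
from m import *
look(); prof(check('spatula',.012,'w10.png'))
go([.500,-.3365,.12],83.7)
E
```

```text
[ 0.5152 -0.3381] pinch [ 0.5003 -0.3365] yaw -6.3 len 0.151 n 372 [422. 247.]
[ 0.5318 -0.4084] pinch [ 0.5171 -0.4112] yaw 10.7 len 0.151 n 371 [450. 242.]
-84 None -72 (np.float64(-7.0), np.float64(6.5)) -60 (np.float64(-7.0), np.float64(6.5)) -47 (np.float64(-7.0), np.float64(6.5)) -34 (np.float64(-7.0), np.float64(6.5)) -22 (np.float64(-7.5), np.float64(6.0)) -10 (np.float64(-8.0), np.float64(6.0)) 3 (np.float64(-8.0), np.float64(6.0)) 16 None 28 None 40 None 53 None 66 None 78 None 
t34.2 tcp [0.5742 0.2021 0.1263] yaw(x axis) 92.4 d_tool cm [-53.49   0.83   9.69] F [0.8 0.1 0.3] g 0.352 ry 0.152
```

Call:
{"fn": "play_rows", "kwargs": {
  "commands": "0 -2.5 0 0.4 0 0 0;0 -3.6 0 0.6 0 0 0;0 -3.6 0 0.6 0 0 0;0 -3.6 0 0.6 0 0 0;0 -3.6 0 0.6 0 0 0;0 -3.6 0 0.6 0 0 0;0 -3.6 0 0.6 0 0 0;0 -3.6 0 0.6 0 0 0;0 -3.6 0 0.6 0 0 0;0 -3.6 0 0.6 0 0 0"
}}

```text
clock: 35.07
tool_pos: [0.5235, -0.1518, 0.1126]
tool_rot: [[-0.061, -0.025, -0.998], [0.998, -0.002, -0.061], [-0.001, -1.0, 0.025]]
ft_force: [1.5, -0.1, -0.5]
grip_width: 0.506
```

Call:
{"fn": "play_rows", "kwargs": {
  "commands": "0 -3.6 0 0.6 0 0 0;0 -3.6 0 0.6 0 0 0;0 -3.6 0 0.6 0 0 0;0 -3.6 0 0.6 0 0 0;0 -2.5 0 0.4 0 0.076 0;0 -1 0 0.1 0 0.076 0;0 0 1 0 0 0 0;0 0 2 0 0 0 0;0 0 1.5 0 0 0 0;0 0 0 0 0 0 0"
}}

```text
clock: 35.9
tool_pos: [0.4887, -0.3476, 0.0521]
tool_rot: [[0.102, -0.043, -0.994], [0.995, -0.002, 0.102], [-0.007, -0.999, 0.043]]
ft_force: [-0.6, 0.9, -0.1]
grip_width: 0.498
```

Run:
```python
from m import *
p=pinch((.5152,-.3381),-6.3); go([*p,.0055],83.7); print(bot.sense()['tool_rot'].round(3))
```

```text
t35.9 tcp [ 0.4887 -0.3476  0.0521] yaw(x axis) 84.1 d_tool cm [ 1.26  4.6  -1.23] F [-0.6  0.9 -0.1] g 0.498 ry 0.008
[[ 0.102 -0.043 -0.994]
 [ 0.995 -0.002  0.102]
 [-0.007 -0.999  0.043]]
```

Call:
{"fn": "play_rows", "kwargs": {
  "commands": "0 0.8 0 -0.6 -0.04 0.008 0;0 0.2 1 -0.1 0 0 0;0 0 1.5 0 0 0 0;0 0 1 0 0 0 0;0 0 0.5 0 0 0 0;0 0 0 0 0 0 0;0 0 0 0 0 0 0;0 0 0 0 0 0 0;0 0 0 0 0 0 0;0 0 0 0 0 0 0"
}}

```text
clock: 36.73
tool_pos: [0.4963, -0.3316, 0.005]
tool_rot: [[0.094, -0.011, -0.995], [0.996, -0.002, 0.094], [-0.003, -1.0, 0.011]]
ft_force: [-1.2, -0.1, -0.0]
grip_width: 0.504
```

Run:
```python
from m import *
p=pinch((.5152,-.3381),-6.3); go([*p,.0055],83.7); print(bot.sense()['tool_rot'].round(3))
```

```text
t36.7 tcp [ 0.4963 -0.3316  0.005 ] yaw(x axis) 84.6 d_tool cm [-0.45 -0.05 -0.45] F [-1.2 -0.1 -0. ] g 0.504 ry 0.015
[[ 0.094 -0.011 -0.995]
 [ 0.996 -0.002  0.094]
 [-0.003 -1.     0.011]]
```

Call:
{"fn": "play_rows", "kwargs": {
  "commands": "0 -0.4 0 -0.4 -0.01 0.015 0;0 0 0 0 0 0 0;1 0 0 0 0 0 0;1 0 0 0 0 0 0;1 0 0 0 0 0 0;1 0 0 0 0 0 0;1 0 0 0 0 0 0;1 0 0 0 0 0 0;1 0 -2 0 0 0 0;1 0 -3.5 0 0 0 0"
}}

```text
clock: 37.57
tool_pos: [0.497, -0.3345, 0.0563]
tool_rot: [[0.111, -0.008, -0.994], [0.994, 0.0, 0.111], [-0.001, -1.0, 0.008]]
ft_force: [0.9, 0.5, 0.7]
grip_width: 0.117
```

Call:
{"fn": "play_rows", "kwargs": {
  "commands": "1 0 -3.5 0 0 0 0;1 0 -1 0 0 -0.07 0;1 0 0 0 0 -0.07 0;1 0 0 0 0 0 0;1 0 0 0 0 0 0;1 0 0 0 0 0 0;1 0 0 0 0 0 0;1 0 0 0 0 0 0;1 0 0 0 0 0 0;1 0 0 0 0 0 0"
}}

```text
clock: 38.4
tool_pos: [0.498, -0.3352, 0.1069]
tool_rot: [[-0.025, -0.006, -1.0], [1.0, -0.001, -0.025], [-0.001, -1.0, 0.006]]
ft_force: [-0.1, -0.4, -1.2]
grip_width: 0.121
```

Run:
```python
from m import *
p=pinch(BAY['mirror'],2.6);print(p); go([*p,.12],92.6); print(bot.sense()['tool_rot'].round(3))
```

```text
[0.58301544 0.04661956]
t38.4 tcp [ 0.498  -0.3352  0.1069] yaw(x axis) 91.4 d_tool cm [37.95 -1.41 -9.45] F [-0.1 -0.4 -1.2] g 0.121 ry -0.020
[[-0.025 -0.006 -1.   ]
 [ 1.    -0.001 -0.025]
 [-0.001 -1.     0.006]]
```

Call:
{"fn": "play_rows", "kwargs": {
  "commands": "1 2.5 -0.3 -0.6 0 -0.02 0;1 3.6 -0.3 -0.9 0 0 0;1 3.6 0 -0.9 0 0 0;1 3.6 0 -0.9 0 0 0;1 3.6 0 -0.9 0 0 0;1 3.6 0 -0.9 0 0 0;1 3.6 0 -0.9 0 0 0;1 3.6 0 -0.9 0 0 0;1 3.6 0 -0.9 0 0 0;1 2.6 0 -0.6 0 0 0"
}}

```text
clock: 39.23
tool_pos: [0.568, 0.0119, 0.1093]
tool_rot: [[-0.026, -0.009, -1.0], [1.0, -0.006, -0.026], [-0.006, -1.0, 0.009]]
ft_force: [1.8, 0.5, -0.1]
grip_width: 0.118
```

Call:
{"fn": "play_rows", "kwargs": {
  "commands": "1 1.8 0 -0.4 0 0 0;1 1 0 -0.1 0 0 0;1 0 1 0 0 0 0;1 0 2 0 0 0 0;1 0 1.5 0 0 0 0;1 0 0.5 0 0 0 0;1 0 0 0 0 0 0;1 0 0 0 0 0 0;1 0 0 0 0 0 0;1 0 0 0 0 0 0"
}}

```text
clock: 40.07
tool_pos: [0.5712, 0.0416, 0.0548]
tool_rot: [[-0.028, -0.01, -1.0], [1.0, -0.008, -0.028], [-0.007, -1.0, 0.01]]
ft_force: [-0.1, 0.6, 0.2]
grip_width: 0.123
```

Run:
```python
from m import *
p=pinch(BAY['mirror'],2.6); go([*p,.0375],92.6); print(bot.sense()['tool_rot'].round(3))
```

```text
t40.1 tcp [0.5712 0.0416 0.0548] yaw(x axis) 91.6 d_tool cm [ 0.48  1.71 -1.21] F [-0.1  0.6  0.2] g 0.123 ry -0.017
[[-0.028 -0.01  -1.   ]
 [ 1.    -0.008 -0.028]
 [-0.007 -1.     0.01 ]]
```

Call:
{"fn": "play_rows", "kwargs": {
  "commands": "1 0.4 0 -0.9 -0.01 -0.017 -0.007;1 0 0.6 -0.1 0 0 0;1 0 0.7 0 0 0 0;1 0 0.3 0 0 0 0;1 0 0 0 0 0 0;1 0 0 0 0 0 0;1 0 0 0 0 0 0;1 0 0 0 0 0 0;1 0 0 0 0 0 0;1 0 0 0 0 0 0"
}}

```text
clock: 40.9
tool_pos: [0.5837, 0.0462, 0.0389]
tool_rot: [[-0.047, 0.004, -0.999], [0.999, 0.001, -0.047], [0.001, -1.0, -0.004]]
ft_force: [0.2, 0.8, 0.7]
grip_width: 0.115
```

Run:
```python
from m import *
p=pinch(BAY['mirror'],2.6); go([*p,.0375],92.6); print(bot.sense()['tool_rot'].round(3))
```

```text
t40.9 tcp [0.5837 0.0462 0.0389] yaw(x axis) 92.7 d_tool cm [0.04 0.14 0.06] F [0.2 0.8 0.7] g 0.115 ry 0.001
[[-0.047  0.004 -0.999]
 [ 0.999  0.001 -0.047]
 [ 0.001 -1.    -0.004]]
```

Call:
{"fn": "play_rows", "kwargs": {
  "commands": "1 0 0.15 0 0 0 0;1 0 0 0 0 0 0;0.3 0 0 0 0 0 0;0.3 0 0 0 0 0 0;0.3 0 0 0 0 0 0;0.3 0 -1.5 0 0 0 0;0.3 0 -3 0 0 0 0;0.3 0 -3 0 0 0 0;0.3 0 -1.5 0 0 0 0;0.3 0 0 0 0 0 0"
}}

```text
clock: 41.73
tool_pos: [0.5819, 0.0457, 0.1297]
tool_rot: [[-0.046, 0.0, -0.999], [0.999, 0.0, -0.046], [0.0, -1.0, -0.0]]
ft_force: [0.8, 0.5, -0.4]
grip_width: 0.35
```

Run:
```python
from m import *
look(); w=check('mirror',.012,'w11.png'); 
go([.517,-.411,.12],100.7)
```

```text
[ 0.5318 -0.4083] pinch [ 0.5171 -0.4111] yaw 10.7 len 0.151 n 362 [450. 243.]
t41.8 tcp [0.5808 0.0457 0.1269] yaw(x axis) 92.7 d_tool cm [-45.32   0.73   8.5 ] F [ 0.3  0.4 -0.7] g 0.349 ry -0.140
```

View pics/w11.png

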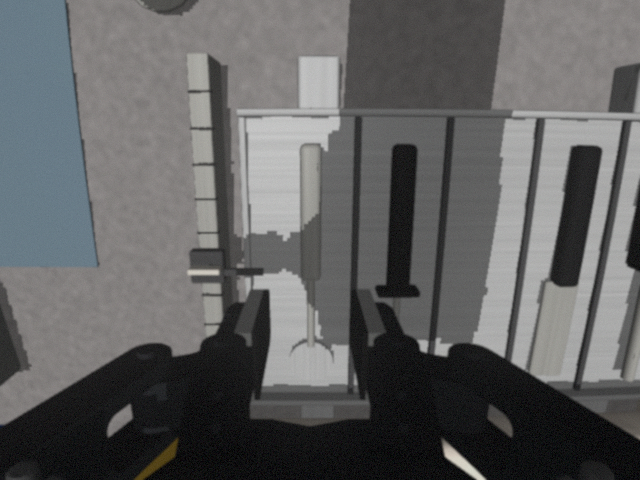

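The view shows the mirror (310,145–365), probe and spatula lying straight in their own bays. The pointer (row 271) is level with the clip's white line (row 271).

Call:
{"fn": "play_rows", "kwargs": {
  "commands": "0 -2.5 0 0.4 0 0 0;0 -3.6 0 0.6 0 0 0;0 -3.6 0 0.6 0 0 0;0 -3.6 0 0.6 0 0 0;0 -3.6 0 0.6 0 0 0;0 -3.6 0 0.6 0 0 0;0 -3.6 0 0.6 0 0 0;0 -3.6 0 0.6 0 0 0;0 -3.6 0 0.6 0 0 0;0 -3.6 0 0.6 0 0 0"
}}

```text
clock: 42.67
tool_pos: [0.5349, -0.3059, 0.111]
tool_rot: [[-0.067, -0.02, -0.998], [0.998, 0.006, -0.068], [0.007, -1.0, 0.02]]
ft_force: [1.0, -1.3, 0.8]
grip_width: 0.503
```

Call:
{"fn": "play_rows", "kwargs": {
  "commands": "0 -3.6 0 0.6 0 0 0;0 -3.6 0 0.6 0 0 0;0 -2 0 0.3 0 -0.07 0;0 0 0 0 0 -0.07 0;0 0 1 0 0 0 0;0 0 2 0 0 0 0;0 0 1.5 0 0 0 0;0 0 0 0 0 0 0;0 0 0 0 0 0 0;0 0 0 0 0 0 0"
}}

```text
clock: 43.5
tool_pos: [0.5113, -0.4087, 0.0464]
tool_rot: [[-0.19, -0.041, -0.981], [0.982, 0.01, -0.191], [0.018, -0.999, 0.038]]
ft_force: [0.4, 0.7, -0.4]
grip_width: 0.503
```

Run:
```python
from m import *
p=pinch((.5318,-.4083),10.7); go([*p,.0055],100.7); print(bot.sense()['tool_rot'].round(3))
```

```text
t43.5 tcp [ 0.5113 -0.4087  0.0464] yaw(x axis) 101.0 d_tool cm [-0.42  4.06 -0.67] F [ 0.4  0.7 -0.4] g 0.503 ry 0.005
[[-0.19  -0.041 -0.981]
 [ 0.982  0.01  -0.191]
 [ 0.018 -0.999  0.038]]
```

Call:
{"fn": "play_rows", "kwargs": {
  "commands": "0 -0.3 0 -0.1 -0.038 0.005 0.018;0 0 1 0 0 0 0;0 0 1.5 0 0 0 0;0 0 1 0 0 0 0;0 0 0.3 0 0 0 0;0 0 0 0 0 0 0;0 0 0 0 0 0 0;0 0 0 0 0 0 0;0 0 0 0 0 0 0;0 0 0 0 0 0 0"
}}

```text
clock: 44.33
tool_pos: [0.517, -0.4091, 0.0087]
tool_rot: [[-0.188, 0.002, -0.982], [0.982, -0.0, -0.188], [-0.001, -1.0, -0.002]]
ft_force: [0.1, -0.9, -1.1]
grip_width: 0.499
```

Run:
```python
from m import *
p=pinch((.5318,-.4083),10.7); go([*p,.0055],100.7); print(bot.sense()['tool_rot'].round(3))
```

```text
t44.3 tcp [ 0.517  -0.4091  0.0087] yaw(x axis) 100.8 d_tool cm [-0.2   0.32  0.03] F [ 0.1 -0.9 -1.1] g 0.499 ry 0.002
[[-0.188  0.002 -0.982]
 [ 0.982 -0.    -0.188]
 [-0.001 -1.    -0.002]]
```

Call:
{"fn": "play_rows", "kwargs": {
  "commands": "0 -0.2 0.35 0 0 0 0;0 0 0 0 0 0 0;1 0 0 0 0 0 0;1 0 0 0 0 0 0;1 0 0 0 0 0 0;1 0 0 0 0 0 0;1 0 0 0 0 0 0;1 0 0 0 0 0 0;1 0 -2 0 0 0 0;1 0 -3.5 0 0 0 0"
}}

```text
clock: 45.17
tool_pos: [0.5141, -0.4086, 0.0549]
tool_rot: [[-0.188, -0.006, -0.982], [0.982, 0.005, -0.188], [0.006, -1.0, 0.005]]
ft_force: [1.2, -0.6, -0.6]
grip_width: 0.158
```

Call:
{"fn": "play_rows", "kwargs": {
  "commands": "1 0 -3.5 0 0 0 0;1 0 -1 0 0 0.07 0;1 0 0 0 0 0.07 0;1 0 0 0 0 0 0;1 0 0 0 0 0 0;1 0 0 0 0 0 0;1 0 0 0 0 0 0;1 0 0 0 0 0 0;1 0 0 0 0 0 0;1 0 0 0 0 0 0"
}}

```text
clock: 46.0
tool_pos: [0.5151, -0.4098, 0.1062]
tool_rot: [[-0.051, -0.003, -0.999], [0.999, 0.003, -0.051], [0.003, -1.0, 0.003]]
ft_force: [-0.8, 0.3, -0.5]
grip_width: 0.166
```

Run:
```python
from m import *
p=pinch(BAY['tweezers'],2.6);print(p); go([*p,.12],92.6); print(bot.sense()['tool_rot'].round(3))
```

```text
[0.57851544 0.15131956]
t46.0 tcp [ 0.5151 -0.4098  0.1062] yaw(x axis) 92.9 d_tool cm [55.71 -1.24 -9.22] F [-0.8  0.3 -0.5] g 0.166 ry 0.006
[[-0.051 -0.003 -0.999]
 [ 0.999  0.003 -0.051]
 [ 0.003 -1.     0.003]]
```

Call:
{"fn": "play_rows", "kwargs": {
  "commands": "1 2.5 -0.3 -0.4 0 0 0;1 3.6 -0.3 -0.6 0 0 0;1 3.6 0 -0.6 0 0 0;1 3.6 0 -0.6 0 0 0;1 3.6 0 -0.6 0 0 0;1 3.6 0 -0.6 0 0 0;1 3.6 0 -0.6 0 0 0;1 3.6 0 -0.6 0 0 0;1 3.6 0 -0.6 0 0 0;1 3.6 0 -0.6 0 0 0"
}}

```text
clock: 46.83
tool_pos: [0.5525, -0.0557, 0.1098]
tool_rot: [[-0.037, -0.006, -0.999], [0.999, -0.003, -0.037], [-0.003, -1.0, 0.007]]
ft_force: [1.0, 0.1, -0.1]
grip_width: 0.163
```

Call:
{"fn": "play_rows", "kwargs": {
  "commands": "1 3.6 0 -0.6 0 0 0;1 3.6 0 -0.6 0 0 0;1 3.6 0 -0.6 0 0 0;1 3.6 0 -0.6 0 0 0;1 2.6 0 -0.4 0 0 0;1 1.5 0 -0.2 0 0 0;1 0.6 0 0 0 0 0;1 0 1 0 0 0 0;1 0 1.5 0 0 0 0;1 0 0.5 0 0 0 0"
}}

```text
clock: 47.67
tool_pos: [0.5739, 0.1561, 0.0774]
tool_rot: [[-0.052, -0.005, -0.999], [0.999, 0.0, -0.052], [0.001, -1.0, 0.005]]
ft_force: [-0.5, 0.2, -1.6]
grip_width: 0.163
```

Run:
```python
from m import *
p=pinch(BAY['tweezers'],2.6); go([*p,.0375],92.6); print(bot.sense()['tool_rot'].round(3))
```

```text
t47.7 tcp [0.5739 0.1561 0.0774] yaw(x axis) 93.0 d_tool cm [-0.5   3.99 -0.46] F [-0.5  0.2 -1.6] g 0.163 ry 0.007
[[-0.052 -0.005 -0.999]
 [ 0.999  0.    -0.052]
 [ 0.001 -1.     0.005]]
```

Call:
{"fn": "play_rows", "kwargs": {
  "commands": "1 -0.2 0.5 -0.4 -0.005 0.007 0;1 0 1 0 0 0 0;1 0 1 0 0 0 0;1 0 0.5 0 0 0 0;1 0 0.2 0 0 0 0;1 0 0 0 0 0 0;1 0 0 0 0 0 0;1 0 0 0 0 0 0;1 0 0 0 0 0 0;1 0 0 0 0 0 0"
}}

```text
clock: 48.5
tool_pos: [0.5783, 0.1467, 0.0411]
tool_rot: [[-0.037, -0.001, -0.999], [0.999, -0.002, -0.037], [-0.002, -1.0, 0.001]]
ft_force: [-0.0, -0.2, 0.2]
grip_width: 0.162
```

Run:
```python
from m import *
p=pinch(BAY['tweezers'],2.6); go([*p,.0375],92.6); print(bot.sense()['tool_rot'].round(3))
```

```text
t48.5 tcp [0.5783 0.1467 0.0411] yaw(x axis) 92.1 d_tool cm [ 0.46  0.35 -0.04] F [-0.  -0.2  0.2] g 0.162 ry -0.009
[[-0.037 -0.001 -0.999]
 [ 0.999 -0.002 -0.037]
 [-0.002 -1.     0.001]]
```

Call:
{"fn": "play_rows", "kwargs": {
  "commands": "1 0.4 0.1 0 0 -0.009 0;1 0 0.25 0 0 0 0;1 0 0 0 0 0 0;0.3 0 0 0 0 0 0;0.3 0 0 0 0 0 0;0.3 0 0 0 0 0 0;0.3 0 -1.5 0 0 0 0;0.3 0 -3 0 0 0 0;0.3 0 -3 0 0 0 0;0.3 0 -2 0 0 0 0"
}}

```text
clock: 49.33
tool_pos: [0.575, 0.1508, 0.1307]
tool_rot: [[-0.047, -0.009, -0.999], [0.999, -0.006, -0.047], [-0.006, -1.0, 0.01]]
ft_force: [0.4, 0.3, -0.1]
grip_width: 0.353
```

Run:
```python
from m import *
c,im=shot('wrist','w12.png'); t,ti=shot('top','t12.png')
# knob: dark blob near expected
ctr=proj(t,[[.6635,-.207,.09]])[0]; print('knob px exp',ctr)
roi=ti[165:205,350:395].mean(2); print(np.array([[int(v) for v in r[::2]] for r in roi[::2]]))
go([.6635,-.207,.16],92.6)
```

```text
knob px exp [371.90365989 182.00270881]
[[157 157 158 157 158 160 156 157 160 160 163 161 162 165 160 159 163 160
  159 163 163 163 160]
 [160 160 161 157 159 161 160 157 158 157 157 158 160 157 147 151 157 156
  160 162 163 160 160]
 [158 154 156 152 151 156 157 149 147 152 147 147 156 156 154 156 159 156
  159 160 161 163 165]
 [155 155 150 146 147 152 157 154 155 158 157 157 158 158 156 152 157 151
  154 161 160 161 161]
 [157 158 138 146 158 160 157 158 152 147 140 128 116 112 101 112 152 156
  154 162 163 162 160]
 [156 138 105 135 159 143 118 110  97  82  74  68  61  56  71 117 157 157
  146 159 163 164 164]
 [157 122  83 124 157 130 101 105  98  68  56  56  58  57  81 141 159 159
  144 162 164 163 165]
 [155 123  84 119 155 154 154 144 105  65  57  58  60  59  69 133 159 160
  153 161 163 165 166]
 [156 125  87 105 153 159 158 129  86  58  59  60  59  61  72 137 160 163
  153 153 161 163 162]
 [156 126  88  95 150 163 160 127  87  58  55  62  61  60  95 153 161 160
  155 152 163 161 160]
 [154 123  91  91 145 161 161 133  98  72  53  52  53  72 130 159 162 163
  161 159 161 16
[... 296 characters left out ...]
]
 [160 155 123  87 103 155 163 160 164 162 163 163 162 161 163 164 163 166
  163 155 158 163 161]
 [159 159 131  92  94 150 163 160 161 162 162 162 162 163 159 161 158 154
  146 140 158 164 162]
 [155 159 145  99  89 144 160 159 156 157 154 149 145 137 130 118 109 103
   94 128 160 166 166]
 [158 157 146 101  81 116 136 130 116 110 107  97  86  82  84  81  86  90
  106 147 161 164 163]
 [156 159 149 111  80  78  83  80  81  84  90  95 106 113 124 136 143 145
  155 161 159 161 160]
 [159 156 155 129 106 104 112 121 132 138 146 152 158 157 160 163 162 163
  161 158 158 162 163]]
t49.4 tcp [0.5768 0.1514 0.1325] yaw(x axis) 92.7 d_tool cm [-36.22  -2.64  -6.96] F [1.  0.3 0.5] g 0.349 ry 0.002
```

View pics/w12.png

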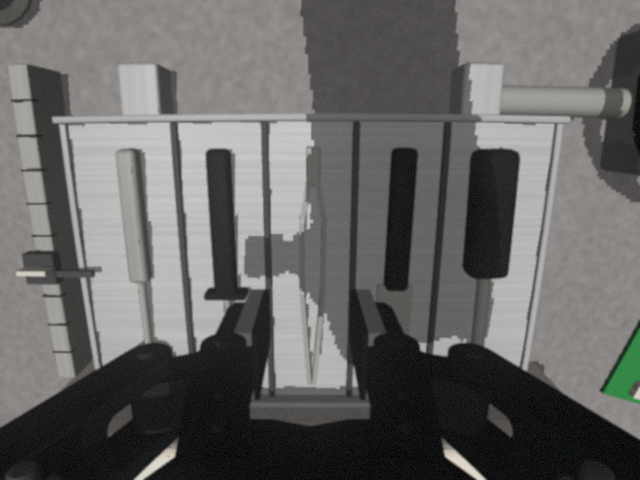

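All five instruments lie lengthwise in their own bays with handles toward the robot: mirror, probe, tweezers, spatula, driver from left to right. The pointer (row 271) is level with the clip line (row 272). Next is the knob.

Run:
```python
from m import *
c=bot.get_calibration('top'); k=onz(c,[[372.8,179.5]],.09)[0]; print(k); go([k[0],k[1],.19],92.6)
```

```text
[ 0.66958331 -0.2091776   0.09      ]
t49.4 tcp [0.5768 0.1514 0.1325] yaw(x axis) 92.7 d_tool cm [-36.48  -5.65  -7.54] F [1.  0.3 0.5] g 0.349 ry 0.002
```

Call:
{"fn": "play_rows", "kwargs": {
  "commands": "0.3 0 -2 0 0 0 0;-0.5 -1.5 -2.5 0 0 0 0;-1 -3 -1.5 0 0 0 0;-1 -3.6 0 0 0 0 0;-1 -3.6 0 0 0 0 0;-1 -3.6 0 -0.6 0 0 0;-1 -3.6 0 -0.9 0 0 0;-1 -3.6 0 -0.9 0 0 0;-1 -3.6 0 -0.9 0 0 0;-1 -3.6 0 -0.9 0 0 0"
}}

```text
clock: 50.27
tool_pos: [0.6342, -0.1419, 0.1911]
tool_rot: [[-0.067, -0.008, -0.998], [0.998, 0.001, -0.067], [0.001, -1.0, 0.007]]
ft_force: [1.0, -0.0, -0.1]
grip_width: 0.998
```

Call:
{"fn": "play_rows", "kwargs": {
  "commands": "-1 -3.6 0 -0.9 0 0 0;-1 -1.8 0 -0.9 0 0 0;-1 -0.5 0 -0.5 0 0 0;-1 0 0 0 0 0 0;-1 0 0 0 0 0 0;-1 0 0 0 0 0 0;-1 0 0 0 0 0 0;-1 0 0 0 0 0 0;-1 0 0 0 0 0 0;-1 0 0 0 0 0 0"
}}

```text
clock: 51.1
tool_pos: [0.6594, -0.2053, 0.1856]
tool_rot: [[-0.063, -0.014, -0.998], [0.998, 0.0, -0.063], [0.001, -1.0, 0.014]]
ft_force: [-1.3, -0.7, 0.1]
grip_width: 1.005
```

Run:
```python
from m import *
go([.6696,-.2092,.19],92.6); print(bot.sense()['tool_rot'].round(3))
c,im=shot('wrist','w13.png'); print(proj(c,[[.6696,-.2092,.09]]))
```

```text
t51.1 tcp [ 0.6594 -0.2053  0.1856] yaw(x axis) 93.6 d_tool cm [-0.46 -0.45 -0.99] F [-1.3 -0.7  0.1] g 1.005 ry 0.018
[[-0.063 -0.014 -0.998]
 [ 0.998  0.    -0.063]
 [ 0.001 -1.     0.014]]
[[302.47953083 262.45912715]]
```

View pics/w13.png

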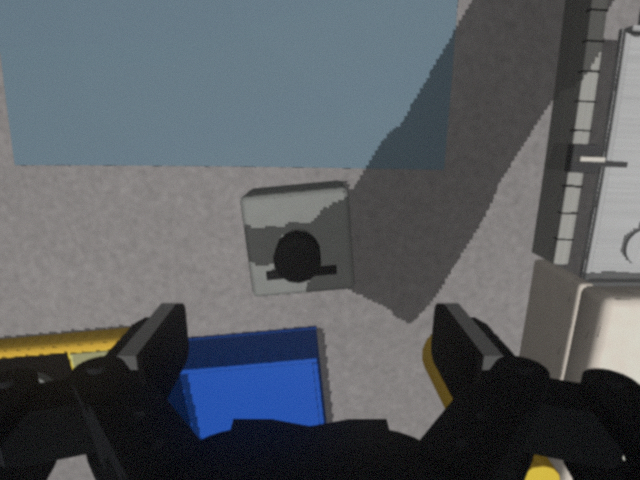

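The knob's top is at about (297,254) in the wrist view, centred on its grey box. The bottle at (540,470) and the bin are clear of the gripper.

Run:
```python
from m import *
c=bot.get_calibration('wrist'); k=onz(c,[[297,254.5]],.09)[0]; print(k); go([k[0],k[1],.062],92.6)
```

```text
[ 0.66491142 -0.21267929  0.09      ]
t51.1 tcp [ 0.6595 -0.2052  0.1857] yaw(x axis) 93.6 d_tool cm [-0.8  12.36 -0.66] F [ 1.   0.1 -0.5] g 1.002 ry 0.018
```

Call:
{"fn": "play_rows", "kwargs": {
  "commands": "-1 -0.6 0 -0.5 -0.014 0.018 0;-1 -0.1 2 -0.1 0 0 0;-1 0 3 0 0 0 0;-1 0 2 0 0 0 0;-1 0 0 0 0 0 0;-1 0 0 0 0 0 0;-1 0 0 0 0 0 0;-1 0 0 0 0 0 0;-1 0 0 0 0 0 0;-1 0 0 0 0 0 0"
}}

```text
clock: 51.98
tool_pos: [0.6714, -0.2147, 0.1211]
tool_rot: [[-0.039, 0.016, -0.999], [0.999, -0.002, -0.039], [-0.002, -1.0, -0.016]]
ft_force: [0.6, -0.6, 0.7]
grip_width: 0.999
```

Run:
```python
from m import *
go([.665,-.2125,.062],92.6); print(bot.sense()['tool_rot'].round(3))
```

```text
t52.0 tcp [ 0.6714 -0.2147  0.1211] yaw(x axis) 92.2 d_tool cm [0.26 5.89 0.73] F [ 0.6 -0.6  0.7] g 0.999 ry -0.006
[[-0.039  0.016 -0.999]
 [ 0.999 -0.002 -0.039]
 [-0.002 -1.    -0.016]]
```

Call:
{"fn": "play_rows", "kwargs": {
  "commands": "-1 0.2 0.5 0.6 0.016 0 0;-1 0 1.5 0 0 0 0;-1 0 2 0 0 0 0;-1 0 1 0 0 0 0;-1 0 0.4 0 0 0 0;-1 0 0 0 0 0 0;-1 0 0 0 0 0 0;-1 0 0 0 0 0 0;-1 0 0 0 0 0 0;-1 0 0 0 0 0 0"
}}

```text
clock: 52.82
tool_pos: [0.6671, -0.2133, 0.0709]
tool_rot: [[-0.039, 0.004, -0.999], [0.999, -0.004, -0.039], [-0.004, -1.0, -0.004]]
ft_force: [0.2, -0.4, -0.4]
grip_width: 0.998
```

Run:
```python
from m import *
go([.665,-.2125,.062],92.6); print(bot.sense()['tool_rot'].round(3))
```

```text
t52.8 tcp [ 0.6671 -0.2133  0.0709] yaw(x axis) 92.3 d_tool cm [0.09 0.89 0.21] F [ 0.2 -0.4 -0.4] g 0.998 ry -0.006
[[-0.039  0.004 -0.999]
 [ 0.999 -0.004 -0.039]
 [-0.004 -1.    -0.004]]
```

Call:
{"fn": "play_rows", "kwargs": {
  "commands": "-1 0.1 0.8 0.2 0 0 0;-1 0 0 0 0 0 0;1 0 0 0 0 0 0;1 0 0 0 0 0 0;1 0 0 0 0 0 0;1 0 0 0 0 0 0;1 0 0 0 0 0 0;1 0 0 0 0 0 0;1 0 0 0 0 0 0;1 0 0 0 0 0 0",
  "newtons": 90
}}

```text
clock: 53.65
tool_pos: [0.6655, -0.2127, 0.0639]
tool_rot: [[-0.039, 0.006, -0.999], [0.999, -0.004, -0.039], [-0.004, -1.0, -0.006]]
ft_force: [-0.7, 1.1, 0.0]
grip_width: 0.325
```

Call:
{"fn": "play_rows", "kwargs": {
  "commands": "1 0 -0.5 0 0 0 0;1 0 -0.7 0 0 0 0;1 0 -0.7 0 0 0 0;1 0 -0.5 0 0 0 0;1 0 -0.4 0 0 0 0;1 0 0 0 0 0 0;1 0 0 0 0 0 0;1 0 0 0 0 0 0;1 0 0 0 0 0 0;1 0 0 0 0 0 0"
}}

```text
clock: 54.48
tool_pos: [0.6654, -0.2126, 0.0872]
tool_rot: [[-0.039, 0.004, -0.999], [0.999, -0.007, -0.039], [-0.007, -1.0, -0.004]]
ft_force: [5.8, -1.6, -10.6]
grip_width: 0.327
```

Run:
```python
from m import *
go([.665,-.2125,.092],92.6)
```

```text
t54.5 tcp [ 0.6654 -0.2126  0.0872] yaw(x axis) 92.3 d_tool cm [ 0.01 -0.48  0.04] F [  5.8  -1.6 -10.6] g 0.327 ry -0.006
```

Call:
{"fn": "play_rows", "kwargs": {
  "commands": "1 0 -0.4 0 0 0 0;1 0 -0.4 0 0 0 0;1 0 -0.3 0 0 0 0;1 0 -0.2 0 0 0 0;1 0 -0.2 0 0 0 0;1 0 -0.2 0 0 0 0;1 0 -0.2 0 0 0 0;1 0 -0.2 0 0 0 0;1 0 -0.2 0 0 0 0;1 0 -0.2 0 0 0 0"
}}

```text
clock: 55.32
tool_pos: [0.6653, -0.2126, 0.0941]
tool_rot: [[-0.039, -0.002, -0.999], [0.999, -0.012, -0.039], [-0.012, -1.0, 0.002]]
ft_force: [10.4, -4.3, -21.0]
grip_width: 0.323
```

Run:
```python
from m import *
go([.665,-.2125,.094],92.6)
```

```text
t55.3 tcp [ 0.6653 -0.2126  0.0941] yaw(x axis) 92.2 d_tool cm [0.01 0.01 0.02] F [ 10.4  -4.3 -21. ] g 0.323 ry -0.006
```

The rise is 30.2 mm and the force has jumped to 21 N, so the knob is at its stop. I'll lower it and let go.

Call:
{"fn": "play_rows", "kwargs": {
  "commands": "1 0 0 0 0 0 0;1 0 0.7 0 0 0 0;1 0 0.8 0 0 0 0;1 0 0.7 0 0 0 0;1 0 0.4 0 0 0 0;1 0 0 0 0 0 0;-1 0 0 0 0 0 0;-1 0 0 0 0 0 0;-1 0 0 0 0 0 0;-1 0 0 0 0 0 0"
}}

```text
clock: 56.15
tool_pos: [0.6653, -0.2129, 0.0653]
tool_rot: [[-0.039, -0.002, -0.999], [0.999, -0.011, -0.039], [-0.011, -1.0, 0.002]]
ft_force: [0.1, 0.1, 0.7]
grip_width: 0.876
```

Call:
{"fn": "play_rows", "kwargs": {
  "commands": "-1 0 -1 0 0 0 0;-1 0 -2 0 0 0 0;-1 0 -3 0 0 0 0;-1 0 -3 0 0 0 0;-1 0 -3 0 0 0 0;-1 0 -2 2 0 0 0;-1 0 0 3 0 0 0;-1 0 0 2 0 0 0;-1 0 0 0 0 0 0;-1 0 0 0 0 0 0"
}}

```text
clock: 56.98
tool_pos: [0.5933, -0.2146, 0.2212]
tool_rot: [[-0.039, 0.004, -0.999], [0.999, -0.012, -0.039], [-0.012, -1.0, -0.003]]
ft_force: [-0.4, 0.6, -1.2]
grip_width: 1.002
```

Run:
```python
from m import *
go([.6,-.21,.2]); 
c,t=shot('top','t14.png'); s,si=shot('side','s14.png'); w,wi=shot('wrist','w14.png')
o=np.zeros((600,800,3),np.uint8)
o[:300,:480]=cv2.resize(t[150:300,90:330],(480,300),interpolation=cv2.INTER_CUBIC)
o[300:,:450]=cv2.resize(si[180:330,220:445],(450,300),interpolation=cv2.INTER_CUBIC)
o[300:540,480:]=cv2.resize(wi,(320,240)); o[:300,480:]=cv2.resize(t[150:300,330:490],(320,300))
cv2.imwrite('pics/f14.png',o)
```

```text
t57.0 tcp [ 0.5933 -0.2146  0.2212] yaw(x axis) 92.2 d_tool cm [ 0.46  2.12 -0.68] F [-0.4  0.6 -1.2] g 1.002
```

View pics/f14.png

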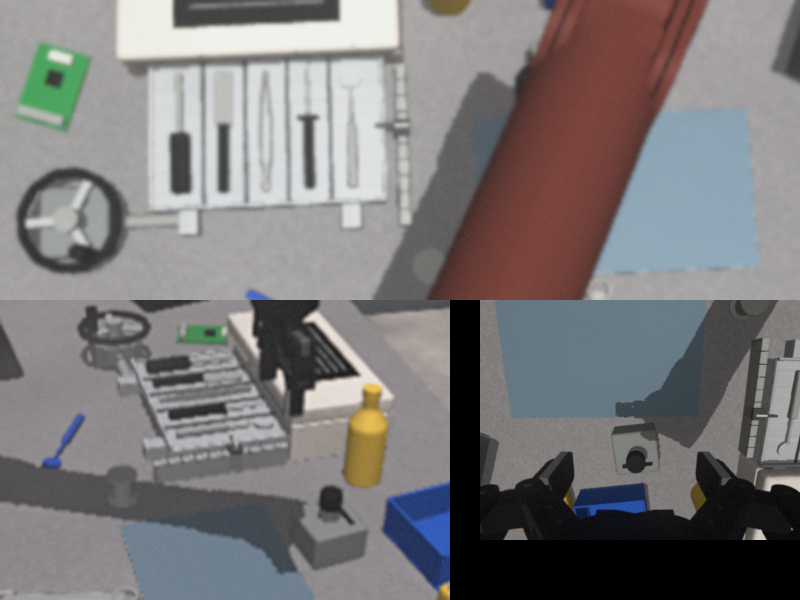

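The final views show all five instruments in order in the tray, with the pointer at the clip (390,127 in the top panel). The knob is back down, the other things are undisturbed, and the arm is clear.

```bash
python3 -c "
from plant import bot
print(bot.sense()['ft_force'],bot.sense()['joint_vel'].round(2)); print(bot.finish_job())"
```

```text
[-0.70473589  0.24626937 -0.278491  ] [ 0.01  1.24 -0.45  0.19 -0.07 -0.15 -0.05]
the job is handed in; nothing more can be done
None
```

I wound the tray out to the clip and laid all five instruments (driver, spatula, tweezers, probe, mirror) in bays 1 to 5. Each lies with its handle toward the robot. I then pulled the call knob to its stop, let it return, and handed the job in at about 57 s; no verdict is reported.

- **Tray:** the pointer and the clip's white line were level to within about 1 mm in the last wrist close-up.
- **Instruments:** the driver, spatula and probe measured within about 2 to 3 mm of their bay middles. The mirror and tweezers were only checked by eye in the wrist view; both looked centred and straight.
- **Knob:** it rose 30.2 mm and the force jumped to 21 N at the stop. I lowered it most of the way before opening the jaws, and the last pictures show it back down with the arm touching nothing.
- **Disagreement:** the tray's outer side walls measured about 10 mm farther out than the given bay width implies. I placed by the ridges instead, which matched the 52 mm spacing.
- **Other things:** the bottle, board and wrench look undisturbed in the last pictures. The spool is hard to see because it lies in the arm's shadow. I did not measure how far any of them moved.

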